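# Set the trimmer with the tuning tool

## Robot

A 6-joint arm with a two-finger parallel gripper is mounted at the origin on the work surface; the furniture and walls round the work are solid. World frame = base frame: x ahead of the robot, y to its left, z up, the work surface at z = 0. Lengths are in m, angles in rad, forces in N, time in s.
With the tool pointing down it reaches from about 0.35 to 0.975 m from the base axis. Payload 4.9 kg.
Tool frame: the origin (TCP) lies midway between the tips of the shut fingers; the grasp point (between the pads) lies behind it (manip.grasp_offset is the y of the grasp point in the tool frame, in m); y points along the fingers, z is the direction in which the jaws open and shut, and the axes are right-handed (so a half turn about y gives the same grasp; the last joint's range is limited). The gripper opens to 85 mm and grips with 20 to 120 N. Pads are 22 mm wide; open, the fingers measure 114 mm over their backs; the gripper's body (76 mm by 85 mm) begins 54 mm behind the grasp point. The pads swing forward as they close: fully open they stand 13 mm farther back than shut.
Start: joints at [1.045, 0.053, 1.613, -0, 1.476, -0.119], TCP at [0.247, 0.574, 0.231] pointing down, gripper open.
Joint ranges: [-3.01, 3.01], [-1.01, 2.22], [0.06, 2.58], [-1.02, 4.17], [0.09, 2.62], [-3.14, 3.14]. Speed limits (rad/s): [2.57, 2.57, 3.14, 3.14, 3.14, 3.14].

## Interface

Orientations are given as a unit quaternion [w, x, y, z].
In Python, from plant import manip gives the robot as it stands. The module is installed in compiled form; this text tells all that it offers.
- The arm moves only by the shell command python3 -m jog 'ROWS'. ROWS is a JSON object of lists of equal length, an entry for each row: "offset": the shift along the world's x, y, z in units of 50 mm (1.0 is 50 mm), a list of three; "angular": the turn, a rotation vector about the world's x, y, z in units of 6 degrees (1.0 is 6 degrees), a list of three; "jaw": the finger opening in mm, from 0 to 85.4. In form: {"offset": [[tx, ty, tz], ...], "angular": [[ax, ay, az], ...], "jaw": [jaw, ...]}. A call has 1 to 12 rows; each row shifts and turns the commanded pose from where the row before left it; what a row does not reach is not made up. A row lasts 1/10 s, in which the tool goes at most 50 mm and 8.59 degrees, less where a joint would pass 70% of its speed; a pose out of reach is approached as far as the arm can. A call is refused whole if a number of a shift passes 1 or a number of a turn 1, either way. A call with a gripper value outside its range is refused whole. The fingers move at their own pace and stop on an object; the grip force is fixed at half the most. Time passes only in rows, so rows that do not move let the fingers close. It gives the time, the measured TCP pose, the force and the opening at its end, in the units of the state.
- manip.state(): the state, without advancing time (a new reading comes with each control period).
- manip.grab_frame(name): name is "scene" or "side" or "wrist"; returns the picture (384x512x3 uint8, blue, green, red); there is no depth.
- manip.camera_model(name): a dict with "fx", "fy", "cx", "cy" (pixels), "k1" (the pictures are not rectified: a ray, as slopes to the right and down, at radius r is drawn at 1 + k1 r^2 times it, then the intrinsics apply), "rvec" (rotation vector, rad) and "tvec" (3), from world to camera coordinates, as OpenCV has them; the wrist camera has in their place "mount" (4x4, takes a point from camera to tool coordinates, whose origin is the TCP and whose axes are the tool frame's). Camera axes: x right, y down, z forward; pixel columns grow to the right and rows downward; lengths in m; the calibration is good to about 2 mm. A picture is of the moment at which its call begins: read the wrist's pose just before it. camera_model takes no time and is no camera call.
- manip.job_done(): hands the job in, once; it reports no verdict.
The state is a dict: "time": time; "joint_pos": joint angles; "joint_vel": joint speeds; "joint_efforts": joint torques, N m; "tool_pos": TCP position; "tool_rot": TCP orientation; "contact_force": force on the tool from outside, world axes, zero at the start; "ft_torque": the same for the moment, N m; "gripper_width": opening from 0.0 (shut) to 1.0 (fully open).
Only numpy, scipy, OpenCV 4.12 (cv2) and the standard library are available. Lean on these libraries where they do the work, as an engineer would, in place of code of your own. Each camera call takes 0.05 s, during which the arm holds its last target.

## Task

Take the plastic tuning tool out of its wooden block and use it to set the trimmer: feel gently down the guide sleeve until the blade sits in the slotted screw, and turn the screw until the pointer lines up with the fixed index lug. Then put the tool back upright in its hole, fully home, and let go; press only lightly, touch the trimmer with nothing but the tool, move the pointer only by turning the screw, and leave the other things where they are.

Things in the scene. Friction and masses are not known exactly. Their poses are not given: they have to be found in the camera images.
- trimmer: fixed aluminium box 124 (x) x 104 (y) x 38 mm high with a grey guide sleeve on the middle of its top, its highest part; origin at the centre of the underside, z up; its -x axis points from the sleeve to the fixed steel index lug (11 x 3 mm bar on the black bezel ring, 40 mm from the sleeve's axis). No part of it, sleeve or screw, may feel more than 18 N from the tool
- mouth (a point): centre of the guide sleeve's upper rim, 72 mm above trimmer's origin. The bore is round, 16 mm in diameter, vertical, widening to 21 mm over the top 8 mm; 24 to 29 mm outside. In it stands a slotted brass screw whose upper face lies anywhere from 6 to 22 mm below this point: not measured, find it by touch
- sleeve_foot (a point): centre of the sleeve's foot on the box's top, 34 mm under mouth. The screw above it has a slot right across its face through the axis, 5 mm wide, 4 mm deep, for the blade. The screw gives way downwards on a spring: it starts to sink at about 1.2 N, is 3 mm down at about 5 N and stops hard 4 mm down at about 6 N
- dial (a joint): angle of the screw and the black pointer turning with it round the sleeve, rad, positive anticlockwise from above; 0 = pointer on the index lug (along -x of trimmer). The slot is parallel to the pointer: its yaw is trimmer's + this angle. Starts at 0.7 to 1.4, so turn clockwise; stops at -0.7 and 1.9. 0.035 N m of friction holds it. The blade has about 0.2 rad of play in the slot either way
- tool_grip (a point): centre of the handle of the off-white plastic tuning tool (45 g): a square bar 20 x 20 x 70 mm; 35 mm above its lower end, 81 mm above the blade's edge. z along the tool, up as it stands; x along the blade's 12 mm width, y across its 3 mm thickness, both square to the handle's flats. Below the handle a round shaft 11 mm thick, 40 mm long, then the flat blade, 6 mm long
- tool_tip (a point): middle of the edge of the tool's blade, at the bottom of the tool, on its axis; same axes as tool_grip. It stands 4 mm above the table in the block
- block: fixed wooden tool block 80 (x) x 56 (y) x 50 mm high, origin at the centre of its underside, z up
- block_hole (a point): mouth of the middle hole, in the centre of the block's top, 50 mm above the table: a round hole 15 mm in diameter right through, where the tool stands with the handle's lower end resting on the top of the block (tool_grip 35 mm above this point). The two small holes beside it, 27 mm away, do not fit the tool
- spool: bystander: reel of solder wire standing on its flange on a flat black tool wallet, 55 mm in diameter, 42 mm high; origin at its underside
- tape: bystander: roll of black tape lying flat, 57 mm in diameter, 19 mm high; origin under its centre
- cell: bystander: battery cell lying on its side, 50 mm long, 14 mm in diameter; origin under its centre

How it is judged:
By the outcome, as a careful person would: the job done as asked, in the order asked, and still so for the second after the job is handed in, with the robot touching nothing.
It also fails if it takes over 70 s, if anything falls off the work surface, if the arm or the gripper's body presses on something with over 40 N, if the wrist force passes 120 N, or if a joint passes its speed limit or range.

## Working session

There is one attempt and no reset: what is moved stays moved. The work goes in short steps, Python scripts to look and compute and a shell command to move; the robot and the scene stay as the last step left them, time stands still between calls to the robot, and variables do not carry over. Pictures are saved under pics/ and viewed, and the job is handed in when it is done.

```bash
mkdir -p pics; ls
python3 - <<'E'
from plant import manip
import cv2
s=manip.state(); print(s); print(manip.grasp_offset)
for n in ["scene","side","wrist"]:
    print(n,manip.camera_model(n)); cv2.imwrite(f"pics/{n}0.png",manip.grab_frame(n))
E
```

```text
pics
{'time': 0.0, 'joint_pos': array([ 1.04498634e+00,  5.33735121e-02,  1.61428086e+00, -3.86431639e-05,
        1.47600909e+00, -1.18966505e-01]), 'joint_vel': array([ 0.00080992,  0.00064872,  0.00095812,  0.00159986,  0.00129817,
       -0.00029331]), 'joint_efforts': array([-1.09400153e-03, -3.93686914e+01, -3.70174491e+01, -2.15671839e-04,
        7.05293191e-03, -7.60862413e-07]), 'tool_pos': array([0.24699654, 0.57344699, 0.23006055]), 'tool_rot': array([-0.69182814,  0.6932256 , -0.14306862,  0.14263049]), 'contact_force': array([ 0.21077828,  0.19238536, -0.5977051 ]), 'ft_torque': array([-0.01194135, -0.00055191,  0.05189034]), 'gripper_width': 0.999960210364622}
-0.0187
scene {'fx': 442.70524555771937, 'fy': 442.70524555771937, 'cx': 250.80102730267984, 'cy': 186.47382872568522, 'k1': -0.14665170510351125, 'rvec': array([ 2.08324735, -0.53169482,  0.26821943]), 'tvec': array([-0.52828931,  0.20251382,  1.00501344])}
side {'fx': 464.54972742967107, 'fy': 464.54972742967107, 'cx': 255.3514174120772, 'cy': 189.0930396823596, 'k1': -0.0735709243327073, 'rvec': array([ 0.39616853, -2.40941051,  1.68528662]), 'tvec': array([0.55661015, 0.14525494, 0.88432282])}
wrist {'fx': 345.323090125148, 'fy': 345.323090125148, 'cx': 257.59321818556174, 'cy': 193.34318774677197, 'k1': -0.08949846395782478, 'mount': array([[ 6.14954519e-04,  9.49000571e-01,  3.15273751e-01,
        -8.04377619e-02],
       [-4.01697914e-04, -3.15273551e-01,  9.49000752e-01,
        -1.41744920e-01],
       [ 9.99999730e-01, -7.10237109e-04,  1.87332655e-04,
         5.05556328e-04],
       [ 0.00000000e+00,  0.00000000e+00,  0.00000000e+00,
         1.00000000e+00]])}
```

View pics/scene0.png

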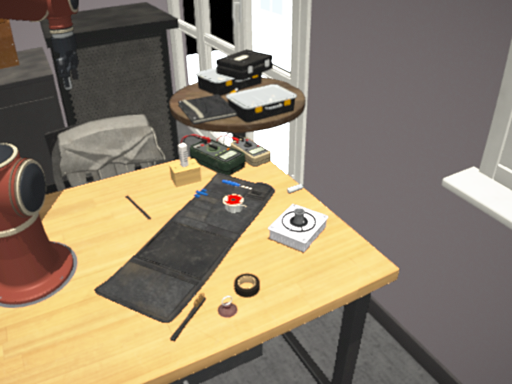

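View pics/side0.png

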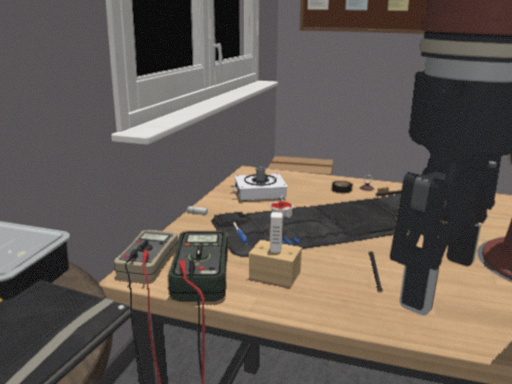

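View pics/wrist0.png

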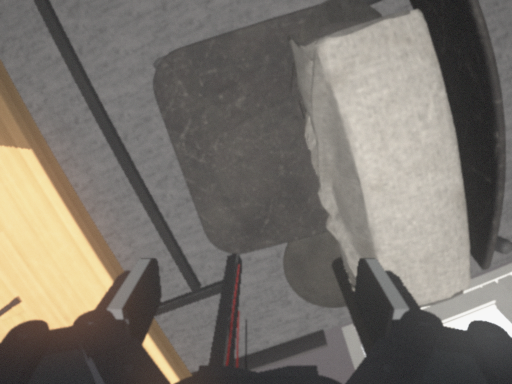

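```bash
cat > h.py <<'E'
import numpy as np, cv2
from scipy.spatial.transform import Rotation as R
from plant import manip
def q2R(q): return R.from_quat([q[1],q[2],q[3],q[0]]).as_matrix()
def ext(n,st=None):
    m=manip.camera_model(n)
    if "rvec" in m:
        return m,cv2.Rodrigues(np.array(m["rvec"]))[0],np.array(m["tvec"])
    T=np.eye(4);T[:3,:3]=q2R(st["tool_rot"]);T[:3,3]=st["tool_pos"]
    W=np.linalg.inv(T@m["mount"]); return m,W[:3,:3],W[:3,3]
def ray(n,uv,st=None):
    m,Rm,t=ext(n,st)
    xd=np.array([(uv[0]-m["cx"])/m["fx"],(uv[1]-m["cy"])/m["fy"]]);x=xd.copy()
    for _ in range(30): x=xd/(1+m["k1"]*(x@x))
    d=Rm.T@np.array([x[0],x[1],1]); return -Rm.T@t,d/np.linalg.norm(d)
def onz(n,uv,z,st=None):
    o,d=ray(n,uv,st); return o+d*(z-o[2])/d[2]
def tri(a,b):
    (o1,d1),(o2,d2)=a,b
    A=np.c_[d1,-d2];s=np.linalg.lstsq(A,o2-o1,rcond=None)[0]
    p,q=o1+s[0]*d1,o2+s[1]*d2; return (p+q)/2,np.linalg.norm(p-q)
def proj(n,P,st=None):
    m,Rm,t=ext(n,st);c=Rm@np.array(P)+t;x=c[:2]/c[2];x=x*(1+m["k1"]*(x@x))
    return np.array([x[0]*m["fx"]+m["cx"],x[1]*m["fy"]+m["cy"]])
E
python3 - <<'E'
from h import *
print("tooltop",tri(ray("scene",(182.5,145)),ray("side",(278,214))))
print("block top", onz("side",(275,252),.05))
print("sleeve",tri(ray("scene",(298,212)),ray("side",(261,168))))
a=cv2.imread("pics/scene0.png");b=cv2.imread("pics/side0.png")
c=lambda i,x,y,w,h,s:cv2.resize(i[y:y+h,x:x+w],None,fx=s,fy=s,interpolation=cv2.INTER_CUBIC)
cv2.imwrite("pics/c1.png",np.vstack([np.hstack([c(a,160,135,60,60,5),c(a,255,190,75,60,5)]),np.hstack([c(b,240,200,70,90,4)[:300],c(b,220,155,80,60,5)[:, :395]])]))
E
```

```text
tooltop (array([0.48163195, 0.19950616, 0.11896168]), np.float64(0.0036287886822568387))
block top [0.48027528 0.21164001 0.05      ]
sleeve (array([ 0.63217022, -0.18511415,  0.07036819]), np.float64(0.0013800206758325811))
```

View pics/c1.png

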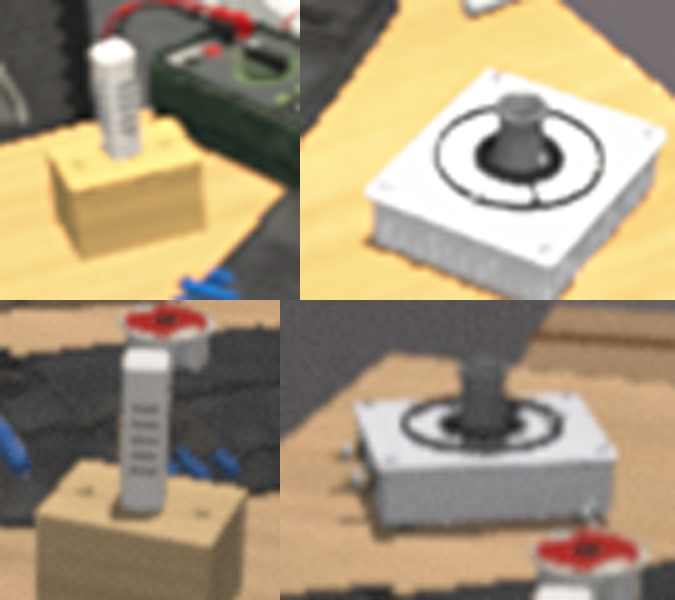

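```bash
python3 -m jog '{"offset":[[0.2,-0.3,0.1],[0.46,-0.74,0.1],[0.46,-0.74,0.1],[0.46,-0.74,0.1],[0.46,-0.74,0],[0.46,-0.74,0],[0.46,-0.74,0],[0.46,-0.74,0],[0.46,-0.74,0],[0.46,-0.74,0],[0.2,-0.3,0],[0,0,0]],"angular":[[0,0,0],[0,0,0],[0,0,0],[0,0,0],[0,0,0],[0,0,0],[0,0,0],[0,0,0],[0,0,0],[0,0,0],[0,0,0],[0,0,0]],"jaw":[85,85,85,85,85,85,85,85,85,85,85,85]}'
python3 - <<'E'
from h import *
s=manip.state();print(s["tool_pos"],s["joint_pos"].round(3),q2R(s["tool_rot"]).round(3))
cv2.imwrite("pics/w1.png",manip.grab_frame("wrist"))
print(proj("wrist",(.4816,.1995,.12),s))
E
```

```text
time: 1.35
tool_pos: [0.4753, 0.2082, 0.2514]
tool_rot: [-0.692, 0.692, -0.144, 0.145]
contact_force: [-0.8, -0.3, -1.0]
gripper_width: 0.99
[0.47526118 0.2081983  0.25144148] [ 2.700e-01 -2.160e-01  1.833e+00 -1.000e-03  1.525e+00 -8.900e-01] [[ 0.917  0.     0.4  ]
 [-0.4   -0.001  0.917]
 [ 0.001 -1.    -0.   ]]
[250.462297   192.09311286]
```

View pics/w1.png

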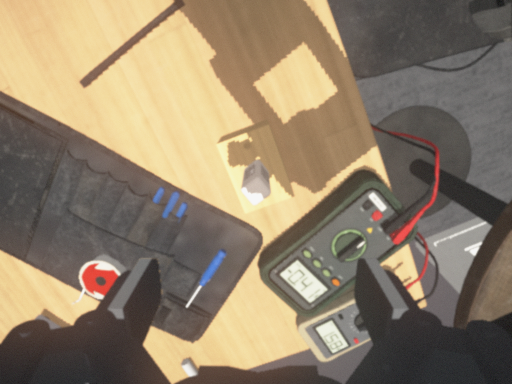

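Run:
```python
from h import *
a=cv2.imread("pics/w1.png")
cv2.imwrite("pics/w1c.png",cv2.resize(a[110:225,200:310],None,fx=5,fy=5,interpolation=cv2.INTER_CUBIC))
```

```text
(no output)
```

View pics/w1c.png

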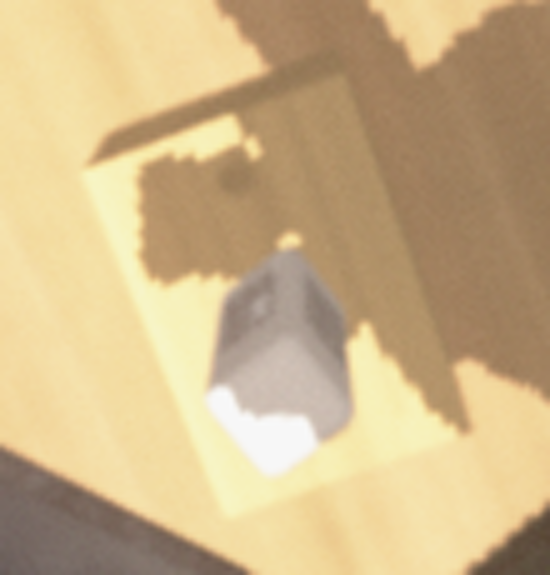

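Run:
```python
from h import *
s=manip.state()
f=lambda p:(p[0]/5+200,p[1]/5+110)
B=np.array([onz("wrist",f(p),.05,s) for p in [(85,170),(345,70),(468,432),(230,517)]])
print(B.round(4),B.mean(0),[np.linalg.norm(B[i]-B[i-1]) for i in range(4)])
H=np.array([onz("wrist",f(p),.12,s) for p in [(208,388),(272,478),(352,412),(285,335)]])
print(H.round(4),H.mean(0),[np.linalg.norm(H[i]-H[i-1]) for i in range(4)])
for P in (B,H):
    print([np.degrees(np.arctan2(*(P[i]-P[i-1])[[1,0]])).round(1) for i in range(4)])
```

```text
[[0.4415 0.1802 0.05  ]
 [0.444  0.2357 0.05  ]
 [0.5237 0.23   0.05  ]
 [0.5212 0.1763 0.05  ]] [0.48258413 0.20556653 0.05      ] [np.float64(0.07987436139605551), np.float64(0.05558927455705976), np.float64(0.07991423712480585), np.float64(0.05376379209280435)]
[[0.4743 0.1958 0.12  ]
 [0.4931 0.1991 0.12  ]
 [0.4877 0.2161 0.12  ]
 [0.471  0.2111 0.12  ]] [0.48150417 0.20552478 0.12      ] [np.float64(0.015688921332704667), np.float64(0.01909716613400195), np.float64(0.0177686707065286), np.float64(0.017359813149784964)]
[np.float64(177.3), np.float64(87.4), np.float64(-4.1), np.float64(-92.6)]
[np.float64(-78.0), np.float64(10.1), np.float64(107.8), np.float64(-163.5)]
```

```bash
python3 -m jog '{"offset":[[0.06,-0.03,-0.1],[0.08,-0.03,-0.2],[0,0,-0.2],[0,0,-0.2],[0,0,-0.2],[0,0,-0.2],[0,0,-0.2],[0,0,-0.1],[0,0,-0.1],[0,0,0],[0,0,0]],"angular":[[0,0,-0.5],[0,0,-0.9],[0,0,-1],[0,0,-1],[0,0,-1],[0,0,-1],[0,0,-1],[0,0,-1],[0,0,-0.9],[0,0,-0.45],[0,0,0]],"jaw":[85,85,85,85,85,85,85,85,85,85,85]}'
python3 - <<'E'
from h import *
s=manip.state();print(s["tool_pos"],s["joint_pos"].round(3),q2R(s["tool_rot"]).round(3))
a=manip.grab_frame("wrist");cv2.imwrite("pics/w2.png",a)
print(proj("wrist",(.4816,.2055,.12),s))
cv2.imwrite("pics/w2c.png",cv2.resize(a[130:330,150:350],None,fx=3,fy=3,interpolation=cv2.INTER_CUBIC))
E
```

```text
time: 2.5
tool_pos: [0.4804, 0.2088, 0.1761]
tool_rot: [-0.558, 0.558, -0.434, 0.434]
contact_force: [0.2, 0.3, -0.3]
gripper_width: 0.996
[0.48041759 0.20879304 0.17608773] [ 0.268 -0.151  1.903  0.     1.39   0.018] [[ 0.247 -0.001  0.969]
 [-0.969  0.     0.247]
 [-0.    -1.    -0.001]]
[256.94481755 222.23316677]
```

View pics/w2c.png

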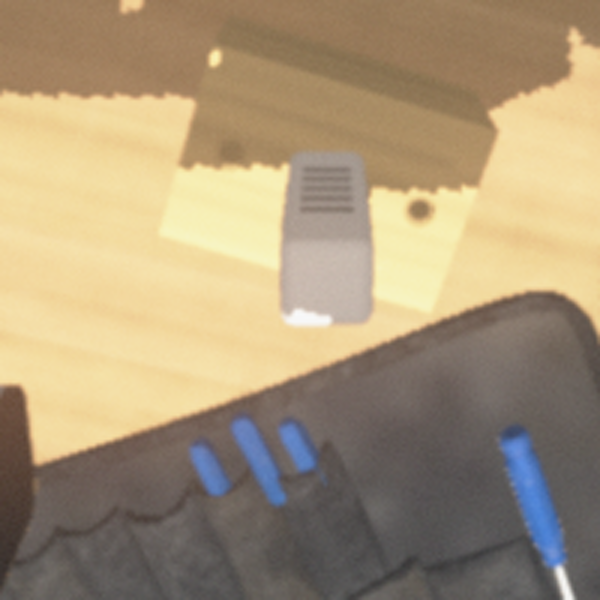

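View pics/w2.png

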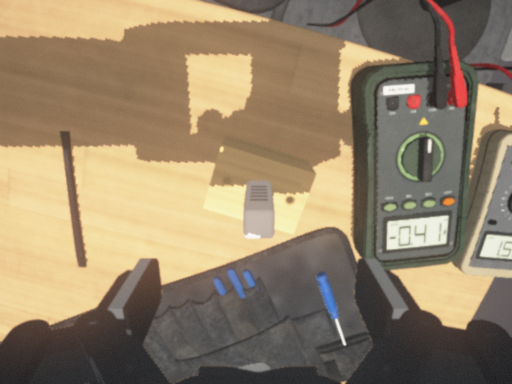

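Run:
```python
from h import *
s=manip.state()
f=lambda p:(p[0]/3+150,p[1]/3+130)
H=np.array([onz("wrist",f(p),.12,s) for p in [(286,239),(369,239),(373,321),(282,320)]])
print(H.round(4),H.mean(0),[np.linalg.norm(H[i]-H[i-1]) for i in range(4)])
print([np.degrees(np.arctan2(*(H[i]-H[i-1])[[1,0]])).round(1) for i in range(4)])
B=np.array([onz("wrist",f(p),.05,s) for p in [(159,236),(225,52),(497,130),(432,312)]])
print(B.mean(0),[np.linalg.norm(B[i]-B[i-1]) for i in range(4)],[np.degrees(np.arctan2(*(B[i]-B[i-1])[[1,0]])).round(1) for i in range(4)])
h=[onz("wrist",f(p),.05,s) for p in [(231,150),(419,209)]];print(h,(h[0]+h[1])/2,np.linalg.norm(h[0]-h[1]))
```

```text
[[0.4729 0.2117 0.12  ]
 [0.4894 0.2159 0.12  ]
 [0.4951 0.1982 0.12  ]
 [0.4764 0.1937 0.12  ]] [0.4834605  0.20486095 0.12      ] [np.float64(0.01829954806750424), np.float64(0.016995028872772277), np.float64(0.018536804203916846), np.float64(0.019167519553462953)]
[np.float64(101.0), np.float64(14.3), np.float64(-72.3), np.float64(-166.4)]
[0.48470615 0.20291116 0.05      ] [np.float64(0.07991517118104052), np.float64(0.05518614329052057), np.float64(0.07534563815819807), np.float64(0.05576370689364431)] [np.float64(177.5), np.float64(83.2), np.float64(-2.0), np.float64(-92.0)]
[array([0.45660634, 0.20617769, 0.05      ]), array([0.51033083, 0.20247482, 0.05      ])] [0.48346858 0.20432626 0.05      ] 0.05385194616976903
```

```bash
python3 -m jog '{"offset":[[0.06,-0.08,-0.1],[0,0,-0.3],[0,0,-0.4],[0,0,-0.4],[0,0,-0.4],[0,0,-0.3],[0,0,-0.2],[0,0,-0.02],[0,0,0]],"angular":[[0,0,0],[0,0,0],[0,0,0],[0,0,0],[0,0,0],[0,0,0],[0,0,0],[0,0,0],[0,0,0]],"jaw":[85,85,85,85,85,85,85,85,85]}'
python3 - <<'E'
from h import *
s=manip.state();print(s["tool_pos"],s["contact_force"])
a=manip.grab_frame("wrist");cv2.imwrite("pics/w3.png",a)
E
```

```text
time: 3.45
tool_pos: [0.4845, 0.204, 0.0704]
tool_rot: [0.558, -0.558, 0.434, -0.434]
contact_force: [0.6, 0.6, 0.1]
gripper_width: 0.998
[0.48449078 0.20399719 0.07042574] [0.59978252 0.57048353 0.12903448]
```

View pics/w3.png

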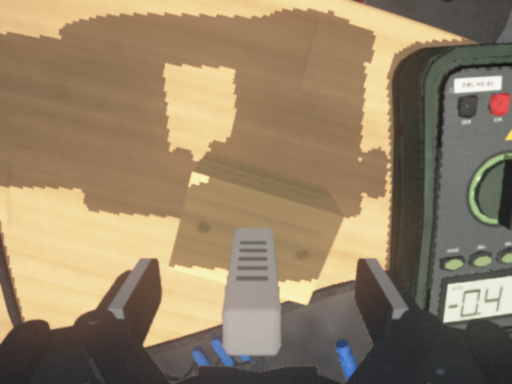

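```bash
python3 -m jog '{"offset":[[-0.025,0.015,0],[0,0,0],[0,0,0],[0,0,0],[0,0,0],[0,0,0],[0,0,0],[0,0,0],[0,0,0],[0,0,0]],"angular":[[0,0,0],[0,0,0],[0,0,0],[0,0,0],[0,0,0],[0,0,0],[0,0,0],[0,0,0],[0,0,0],[0,0,0]],"jaw":[60,40,15,10,10,10,10,10,10,10]}'
python3 - <<'E'
from h import *
s=manip.state();print(s["tool_pos"],s["contact_force"],s["ft_torque"],s["gripper_width"])
E
```

```text
time: 4.5
tool_pos: [0.4832, 0.2048, 0.0706]
tool_rot: [0.558, -0.558, 0.434, -0.434]
contact_force: [-0.5, 0.7, 2.6]
gripper_width: 0.224
[0.48322757 0.20478371 0.07059469] [-0.49418295  0.68699533  2.64221598] [-0.02528101  0.09889523  0.01537071] 0.2243036531736202
```

```bash
python3 -m jog '{"offset":[[0,0,0.1],[0,0,0.2],[0,0,0.3],[0,0,0.4],[0,0,0.4],[0,0,0.4],[0,0,0.3],[0,0,0.2],[0,0,0]],"angular":[[0,0,0],[0,0,0],[0,0,0],[0,0,0],[0,0,0],[0,0,0],[0,0,0],[0,0,0],[0,0,0]],"jaw":[10,10,10,10,10,10,10,10,10]}'
python3 - <<'E'
from h import *
s=manip.state();print(s["tool_pos"],s["contact_force"],s["ft_torque"],s["gripper_width"])
a=manip.grab_frame("wrist");cv2.imwrite("pics/w4.png",a)
b=manip.grab_frame("side");cv2.imwrite("pics/s4.png",b)
c=manip.grab_frame("scene");cv2.imwrite("pics/sc4.png",c)
g=lambda i,x,y,w,h,s:cv2.resize(i[y:y+h,x:x+w],None,fx=s,fy=s,interpolation=cv2.INTER_CUBIC)
p=proj("side",s["tool_pos"]-[0,0,.06],s).astype(int);q=proj("scene",s["tool_pos"]-[0,0,.06],s).astype(int);print(p,q)
cv2.imwrite("pics/c4.png",np.hstack([g(b,p[0]-35,p[1]-60,70,80,5),g(c,q[0]-35,q[1]-60,70,80,5)]))
E
```

```text
time: 5.4
tool_pos: [0.484, 0.205, 0.1875]
tool_rot: [0.559, -0.557, 0.434, -0.435]
contact_force: [0.7, -0.5, -1.1]
gripper_width: 0.224
[0.48402713 0.20499087 0.18748739] [ 0.72230215 -0.46057631 -1.09343757] [ 0.02138258 -0.02180479  0.02065382] 0.2241011443737467
[275 209] [181 141]
```

View pics/w4.png

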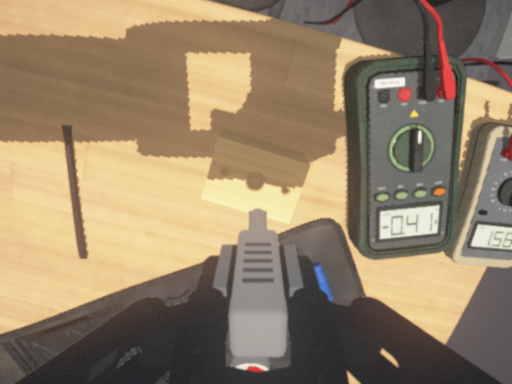

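View pics/c4.png

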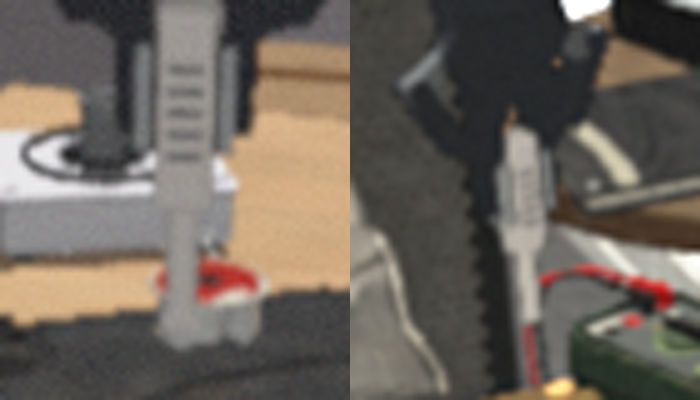

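Run:
```python
from h import *
a=cv2.imread("pics/w4.png");b=cv2.imread("pics/s4.png");c=cv2.imread("pics/sc4.png")
g=lambda i,x,y,w,h,s:cv2.resize(i[y:y+h,x:x+w],None,fx=s,fy=s,interpolation=cv2.INTER_CUBIC)
cv2.imwrite("pics/c4b.png",np.hstack([g(a,235,195,45,50,8),g(b,260,190,40,50,8)]))
```

```text
(no output)
```

View pics/c4b.png

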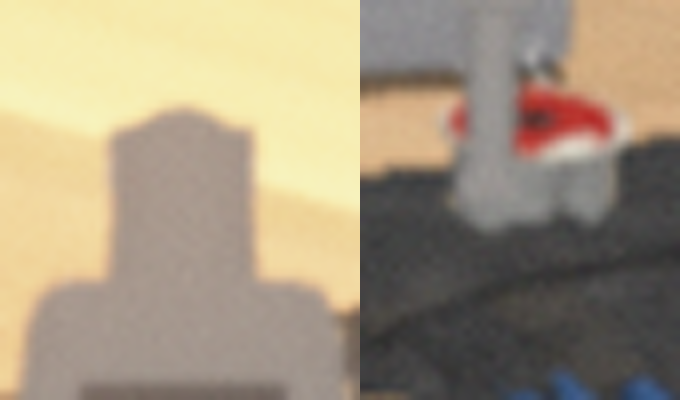

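```bash
python3 -m jog '{"offset":[[0.1,-0.3,0.05],[0.2,-0.6,0],[0.3,-0.9,0],[0.35,-0.95,0],[0.35,-0.95,0],[0.35,-0.95,0],[0.35,-0.95,0],[0.35,-0.95,0],[0.35,-0.95,0],[0.3,-0.9,0],[0.2,-0.6,0],[0.1,-0.3,0]],"angular":[[0,0,0],[0,0,0],[0,0,0],[0,0,0],[0,0,0],[0,0,0],[0,0,0],[0,0,0],[0,0,0],[0,0,0],[0,0,0],[0,0,0]],"jaw":[10,10,10,10,10,10,10,10,10,10,10,10]}'
python3 -m jog '{"offset":[[0,0,0],[0,0,0]],"angular":[[0,0,0],[0,0,0]],"jaw":[10,10]}'
python3 - <<'E'
from h import *
s=manip.state();print(s["tool_pos"],s["joint_pos"].round(3),q2R(s["tool_rot"]).round(3),s["gripper_width"])
a=manip.grab_frame("wrist");cv2.imwrite("pics/w5.png",a)
print(proj("wrist",s["tool_pos"]-[0,0,.0666],s),proj("wrist",(.632,-.185,.072),s))
E
```

```text
time: 6.75
tool_pos: [0.6463, -0.2593, 0.1856]
tool_rot: [-0.557, 0.558, -0.436, 0.434]
contact_force: [0.6, -0.4, -0.9]
gripper_width: 0.229
time: 6.95
tool_pos: [0.6463, -0.2555, 0.1868]
tool_rot: [0.558, -0.558, 0.435, -0.433]
contact_force: [-0.6, 1.1, -1.1]
gripper_width: 0.229
[ 0.64626096 -0.25546017  0.18683305] [-4.840e-01  2.430e-01  1.477e+00  1.000e-03  1.423e+00 -7.320e-01] [[ 0.246 -0.002  0.969]
 [-0.969  0.002  0.246]
 [-0.002 -1.    -0.001]] 0.2294882599637288
[256.52060186 211.03073139] [261.48048945  93.50032485]
```

View pics/w5.png

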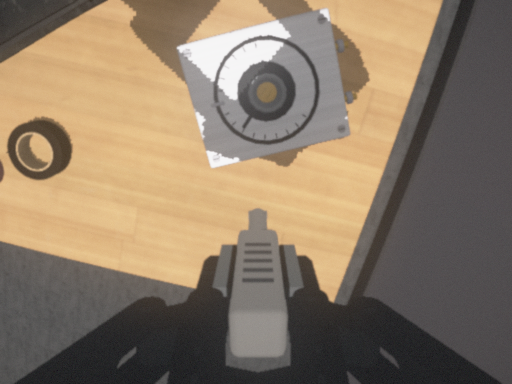

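Run:
```python
from h import *
a=cv2.imread("pics/w5.png")
cv2.imwrite("pics/w5c.png",cv2.resize(a[0:180,165:365],None,fx=4,fy=4,interpolation=cv2.INTER_CUBIC)[:600*2,:800][:720])
cv2.imwrite("pics/w5d.png",cv2.resize(a[50:140,205:325],None,fx=6,fy=6,interpolation=cv2.INTER_CUBIC))
cv2.imwrite("pics/w5c.png",cv2.resize(a[0:180,165:365],None,fx=3.3,fy=3.3,interpolation=cv2.INTER_CUBIC))
```

```text
(no output)
```

View pics/w5c.png

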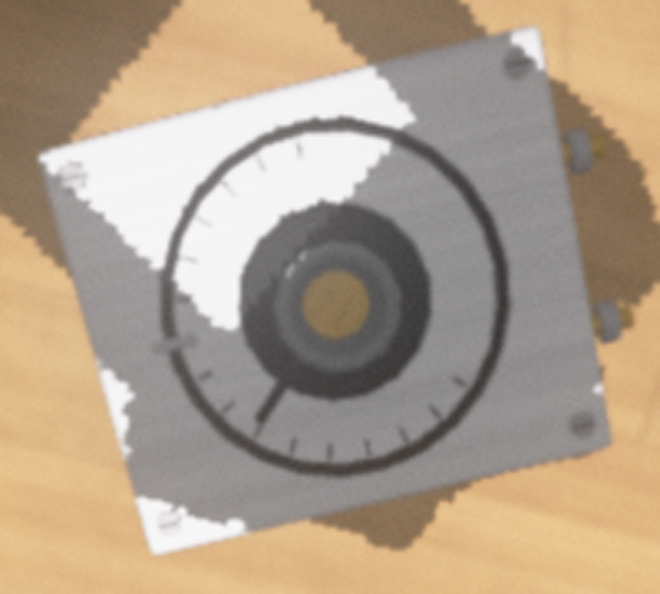

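View pics/w5d.png

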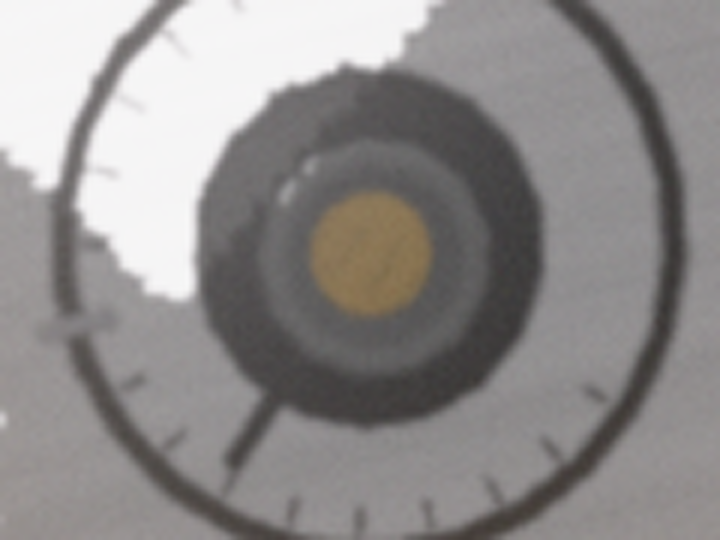

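Run:
```python
from h import *
s={"tool_pos":np.array([ 0.64626096,-0.25546017,0.18683305]),"tool_rot":manip.state()["tool_rot"]}
f=lambda p:(p[0]/3.3+165,p[1]/3.3)
d=lambda p:(p[0]/6+205,p[1]/6+50)
B=np.array([onz("wrist",f(p),.038,s) for p in [(40,155),(540,28),(610,442),(152,553)]])
print(B.round(4),B.mean(0),[np.linalg.norm(B[i]-B[i-1]) for i in range(4)],[np.degrees(np.arctan2(*(B[i]-B[i-1])[[1,0]])).round(1) for i in range(4)])
# sleeve rim outer: fit from mask approx points (left,right,top,bottom) in w5d
M=np.array([onz("wrist",d(p),.072,s) for p in [(258,257),(492,257),(375,140),(375,376)]])
print("mouth",M.round(4),(M[0]+M[1])/2,(M[2]+M[3])/2,np.linalg.norm(M[0]-M[1]),np.linalg.norm(M[2]-M[3]))
# bezel ring (z .04) outer left/right
K=[onz("wrist",d(p),.039,s) for p in [(52,260),(686,260)]];print("ring",K,(K[0]+K[1])/2,np.linalg.norm(K[0]-K[1]))
c=M.mean(0)[:2]
for z in(.038,.042,.046):
  L=onz("wrist",d((75,327)),z,s);P=onz("wrist",d((232,466)),z,s);Q=onz("wrist",d((278,405)),z,s)
  an=lambda v:np.degrees(np.arctan2(v[1],v[0]))
  print(z,"lug",np.hypot(*(L[:2]-c)),an(L[:2]-c),"ptr",np.hypot(*(P[:2]-c)),an(P[:2]-c),an(P-Q))
```

```text
[[ 0.5587 -0.1672  0.038 ]
 [ 0.6669 -0.1104  0.038 ]
 [ 0.7133 -0.1995  0.038 ]
 [ 0.6057 -0.2571  0.038 ]] [ 0.63615828 -0.18352983  0.038     ] [np.float64(0.10145569486025661), np.float64(0.12215294529573258), np.float64(0.10041275790965201), np.float64(0.12200675213536191)] [np.float64(117.6), np.float64(27.7), np.float64(-62.5), np.float64(-151.8)]
mouth [[ 0.6225 -0.187   0.072 ]
 [ 0.6497 -0.18    0.072 ]
 [ 0.6327 -0.1705  0.072 ]
 [ 0.6397 -0.1972  0.072 ]] [ 0.63608082 -0.18350634  0.072     ] [ 0.63615741 -0.18381198  0.072     ] 0.02806319401842487 0.027612149415704033
ring [array([ 0.59487455, -0.19541751,  0.039     ]), array([ 0.67819202, -0.17416204,  0.039     ])] [ 0.63653329 -0.18478978  0.039     ] 0.08598602838808976
0.038 lug 0.04142385472264192 -151.42051305908106 ptr 0.03485557275107654 -108.4151712001624 -113.2804546596331
0.042 lug 0.040917375621579787 -151.61740421297637 ptr 0.034326636233068586 -108.65883334249651 -113.28045465963336
0.046 lug 0.040411391815410945 -151.81922827800256 ptr 0.033798339954482864 -108.91011743416698 -113.28045465963312
```

```bash
python3 -m jog '{"offset":[[0,0.1,0],[-0.02,0.2,0],[-0.03,0.2,0],[-0.03,0.2,0],[-0.03,0.2,0],[-0.03,0.2,0],[-0.03,0.15,-0.1],[-0.03,0.1,-0.2],[-0.016,0.084,-0.2],[0,0,-0.04],[0,0,0],[0,0,0]],"angular":[[0,0,0.5],[0,0,0.9],[0,0,1],[0,0,1],[0,0,1],[0,0,1],[0,0,1],[0,0,1],[0,0,1],[0,0,0.7],[0,0,0.32],[0,0,0]],"jaw":[10,10,10,10,10,10,10,10,10,10,10,10]}'
python3 - <<'E'
from h import *
s=manip.state();print(s["tool_pos"],s["joint_pos"].round(3),q2R(s["tool_rot"]).round(3),s["contact_force"],s["ft_torque"])
a=manip.grab_frame("wrist");cv2.imwrite("pics/w6.png",a)
print(proj("wrist",s["tool_pos"]-[0,0,.0666],s),proj("wrist",(.6361,-.1836,.072),s))
cv2.imwrite("pics/w6c.png",cv2.resize(a[130:270,175:345],None,fx=4,fy=4,interpolation=cv2.INTER_CUBIC))
E
```

```text
time: 8.2
tool_pos: [0.6355, -0.183, 0.1608]
tool_rot: [0.697, -0.697, 0.118, -0.118]
contact_force: [0.6, -0.3, -0.4]
gripper_width: 0.225
[ 0.63553717 -0.18303562  0.16084536] [-0.393  0.187  1.587  0.     1.368 -1.629] [[ 0.945 -0.     0.328]
 [-0.328  0.     0.945]
 [-0.    -1.     0.   ]] [ 0.62020509 -0.25320875 -0.36288959] [0.0179252  0.01096021 0.02367579]
[256.80145341 209.80520107] [256.35848682 199.43470018]
```

View pics/w6c.png

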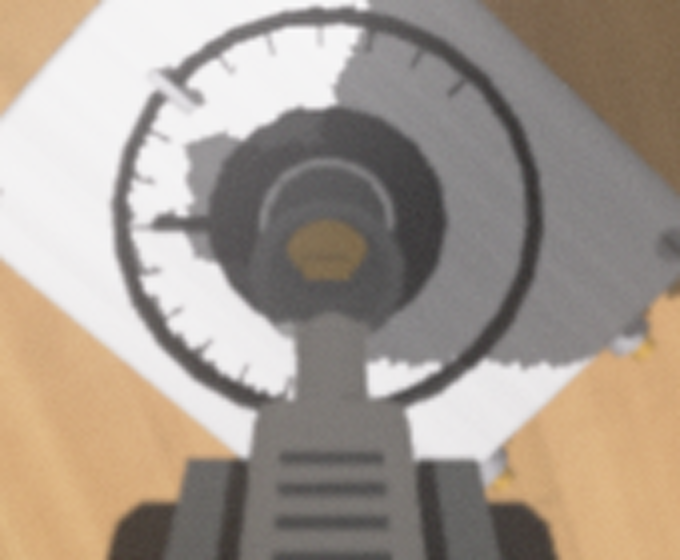

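Run:
```python
from h import *
a=cv2.imread("pics/w6.png");b=cv2.imread("pics/w5.png")
E=lambda i:np.clip(255*(i/140.)**0.7,0,255).astype(np.uint8)
cv2.imwrite("pics/w6d.png",np.hstack([cv2.resize(E(i),None,fx=9,fy=9,interpolation=cv2.INTER_CUBIC) for i in (a[165:220,230:284],)]))
cv2.imwrite("pics/w5e.png",np.hstack([cv2.resize(E(i),None,fx=9,fy=9,interpolation=cv2.INTER_CUBIC) for i in (b[66:120,238:296],)]))
```

```text
(no output)
```

View pics/w6d.png

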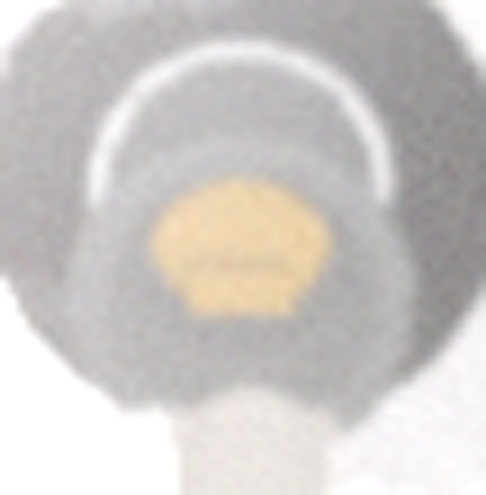

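View pics/w5e.png

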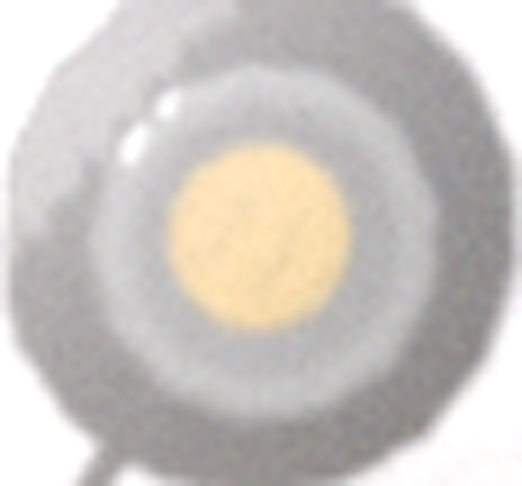

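Run:
```python
from h import *
s=manip.state();Rm=q2R(s["tool_rot"])
M=onz("wrist",(257.05,199.0),.072,s);print("mouth",M)
for v in (211,212.3,213):
  T=onz("wrist",(258.0,v),s["tool_pos"][2]-.0666,s);print("tip",T,"rel TCP in tool axes",Rm.T@(T-s["tool_pos"]),"mouth-tip in tool",Rm.T@(M-T))
```

```text
mouth [ 0.63625559 -0.18344405  0.072     ]
tip [ 0.63679313 -0.18296059  0.09446828] rel TCP in tool axes [0.00085507 0.06660025 0.00075725] mouth-tip in tool [-0.00035019  0.0224681  -0.00063869]
tip [ 0.63764585 -0.18325814  0.09446828] rel TCP in tool axes [0.00175821 0.06660032 0.00075704] mouth-tip in tool [-0.00125333  0.02246803 -0.00063848]
tip [ 0.63810594 -0.18341869  0.09446828] rel TCP in tool axes [0.00224551 0.06660036 0.00075692] mouth-tip in tool [-0.00174063  0.02246799 -0.00063837]
```

Run:
```python
from h import *
s=manip.state();Rm=q2R(s["tool_rot"]);tz=s["tool_pos"][2]-.0666
for v in(207.8,208.3):print("arc x",(Rm.T@(onz("wrist",(258,v),tz+.006,s)-s["tool_pos"]))[0]+.0055)
for v in(210,210.6):print("blade x",(Rm.T@(onz("wrist",(258,v),tz,s)-s["tool_pos"]))[0]+.0015)
# handle top near edges
a=cv2.imread("pics/w6.png");cv2.imwrite("pics/w6h.png",cv2.resize(a[220:384,180:335],None,fx=4,fy=4))
```

```text
arc x 0.001865631245305982
arc x 0.00220053109804475
blade x 0.0016619692250858372
blade x 0.002077657794049789
```

View pics/w6h.png

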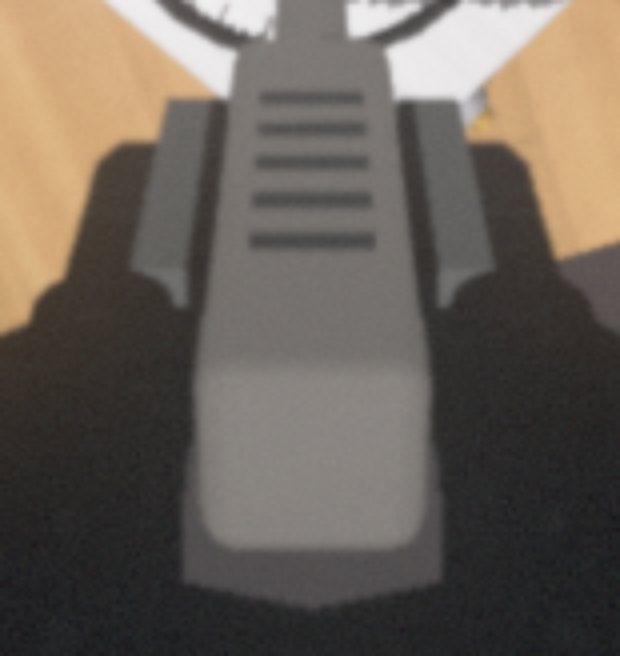

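Run:
```python
from h import *
s=manip.state();Rm=q2R(s["tool_rot"]);tz=s["tool_pos"][2]-.0666
g=lambda p,z:(Rm.T@(onz("wrist",(p[0]/4+180,p[1]/4+220),z,s)-s["tool_pos"])).round(4)
for p in [(196,368),(430,368),(205,550),(428,550)]: print("top",g(p,tz+.116))
for p in [(235,42),(388,42)]: print("bottom front edge",g(p,tz+.046))
a=cv2.imread("pics/w4.png")
```

```text
top [-0.0094 -0.0494 -0.0088]
top [-0.0094 -0.0494  0.0101]
top [ 0.0097 -0.0494 -0.0086]
top [ 0.0097 -0.0494  0.0105]
bottom front edge [-0.0063  0.0206 -0.0092]
bottom front edge [-0.0063  0.0206  0.0105]
```

```bash
python3 -m jog '{"offset":[[-0.03,-0.003,0],[0,0,-0.1],[0,0,-0.15],[0,0,-0.1],[0,0,-0.1],[0,0,-0.05],[0,0,0]],"angular":[[0,0,0],[0,0,0],[0,0,0],[0,0,0],[0,0,0],[0,0,0],[0,0,0]],"jaw":[10,10,10,10,10,10,10]}'
python3 - <<'E'
from h import *
s=manip.state();print(s["tool_pos"],s["contact_force"],s["ft_torque"])
a=manip.grab_frame("wrist");cv2.imwrite("pics/w7.png",a)
E=lambda i:np.clip(255*(i/140.)**0.7,0,255).astype(np.uint8)
cv2.imwrite("pics/w7c.png",cv2.resize(E(a[165:250,215:305]),None,fx=7,fy=7,interpolation=cv2.INTER_CUBIC))
E
```

```text
time: 8.95
tool_pos: [0.634, -0.1852, 0.1349]
tool_rot: [0.697, -0.697, 0.119, -0.118]
contact_force: [-0.5, -0.1, -0.2]
gripper_width: 0.225
[ 0.63404825 -0.18515756  0.13490255] [-0.47607433 -0.08584587 -0.20100113] [-0.03452553 -0.0012577   0.01719041]
```

View pics/w7c.png

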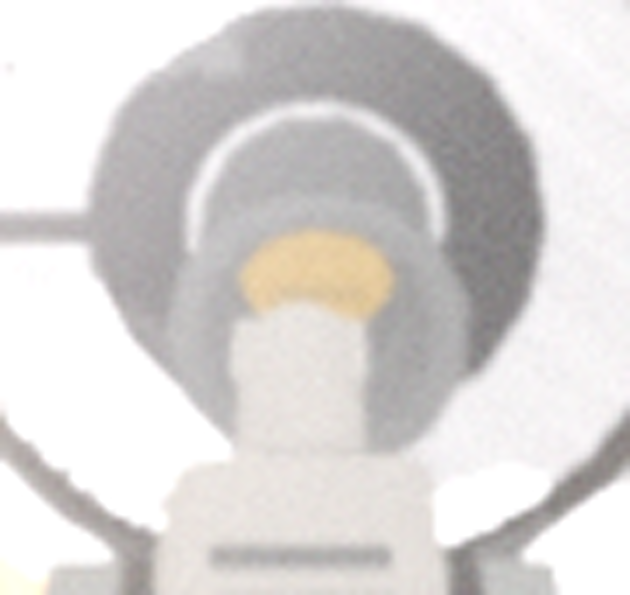

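```bash
python3 -m jog '{"offset":[[0.011,0.032,0],[0,0,0],[0,0,0]],"angular":[[0,0,0],[0,0,0],[0,0,0]],"jaw":[10,10,10]}'
python3 - <<'E'
from h import *
s=manip.state();print(s["tool_pos"],s["contact_force"],s["ft_torque"])
a=manip.grab_frame("wrist");cv2.imwrite("pics/w8.png",a);s=manip.state();print(s["tool_pos"],s["joint_pos"],s["joint_vel"].round(3))
E=lambda i:np.clip(255*(i/140.)**0.7,0,255).astype(np.uint8)
cv2.imwrite("pics/w8c.png",cv2.resize(E(a[165:250,215:305]),None,fx=7,fy=7,interpolation=cv2.INTER_CUBIC))
E
```

```text
time: 9.3
tool_pos: [0.6352, -0.1836, 0.1362]
tool_rot: [-0.697, 0.697, -0.118, 0.119]
contact_force: [-0.5, -0.9, 0.1]
gripper_width: 0.228
[ 0.63518506 -0.18362584  0.13616196] [-0.46939055 -0.90634178  0.09389163] [-0.04732257 -0.02448291  0.03547982]
[ 0.63515711 -0.18364435  0.1361089 ] [-3.93905507e-01  2.07628371e-01  1.60615624e+00 -3.12543161e-05
  1.32730023e+00 -1.62813576e+00] [ 0.001  0.002  0.002  0.002 -0.     0.001]
```

View pics/w8c.png

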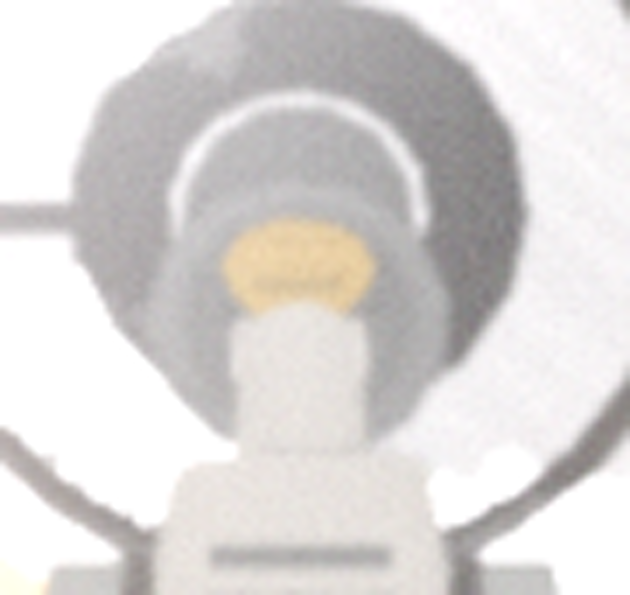

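Run:
```python
from h import *
s=manip.state();Rm=q2R(s["tool_rot"]);tz=s["tool_pos"][2]-.0666
X=lambda u,v,z:(Rm.T@(onz("wrist",(u,v),z,s)-s["tool_pos"])).round(4)
print("arc",X(257.7,207.9,tz+.006)[0]+.0055,"blade",X(257.7,210.8,tz)[0]+.0015)
y=lambda p:165+p/7
t=X(257.7,y(185),.072);l=X(215+150/7,y(320),.072);r=X(215+448/7,y(320),.072);print("rim top",t,l,r,r-l,"centre x if r=14.5:",t[0]+.0145,"r 14",t[0]+.014)
# hub circle (foot ring, z~.038..): full outline 
L=X(215+72/7,y(215),.042);R_=X(215+525/7,y(215),.042);print("hub",(L+R_)/2,R_-L)
# fit bezel ring pixels? slot line
for z in(.066,.06,.056,.052):print(z,"slot",X(258,y(283),z),"brass top",X(258,y(218),z))
```

```text
arc 0.0018999999999999998 blade 0.0022
rim top [-0.0133  0.0641  0.0006] [-0.0003  0.0641 -0.013 ] [-0.0003  0.0641  0.0142] [0.     0.     0.0272] centre x if r=14.5: 0.0012000000000000014 r 14 0.000700000000000001
hub [-0.00025  0.0941   0.00055] [1.00e-04 0.00e+00 4.67e-02]
0.066 slot [-0.0017  0.0701  0.0008] brass top [-0.0081  0.0701  0.0008]
0.06 slot [0.0005 0.0761 0.0008] brass top [-0.0061  0.0761  0.0008]
0.056 slot [0.002  0.0801 0.0008] brass top [-0.0047  0.0801  0.0008]
0.052 slot [0.0035 0.0841 0.0008] brass top [-0.0033  0.0841  0.0008]
```

```bash
python3 -m jog '{"offset":[[-0.026,0.009,0],[0,0,-0.03],[0,0,-0.03],[0,0,-0.03],[0,0,0],[0,0,0],[0,0,0]],"angular":[[0,0,0],[0,0,0],[0,0,0],[0,0,0],[0,0,0],[0,0,0],[0,0,0]],"jaw":[10,10,10,10,10,10,10]}'
for i in 1; do python3 - <<'E'
from h import *
s=manip.state();print(s["tool_pos"],s["contact_force"],s["ft_torque"])
a=manip.grab_frame("wrist");cv2.imwrite("pics/w9.png",a)
E=lambda i:np.clip(255*(i/140.)**0.7,0,255).astype(np.uint8)
cv2.imwrite("pics/w9c.png",cv2.resize(E(a[165:250,215:305]),None,fx=7,fy=7,interpolation=cv2.INTER_CUBIC))
E
done
```

```text
time: 10.05
tool_pos: [0.6337, -0.1832, 0.1313]
tool_rot: [-0.697, 0.697, -0.118, 0.118]
contact_force: [-0.8, -0.4, -0.1]
gripper_width: 0.223
[ 0.63372884 -0.18321641  0.13134108] [-0.79345736 -0.4468168  -0.12242318] [-0.02572122 -0.02595385 -0.00552302]
```

View pics/w9c.png

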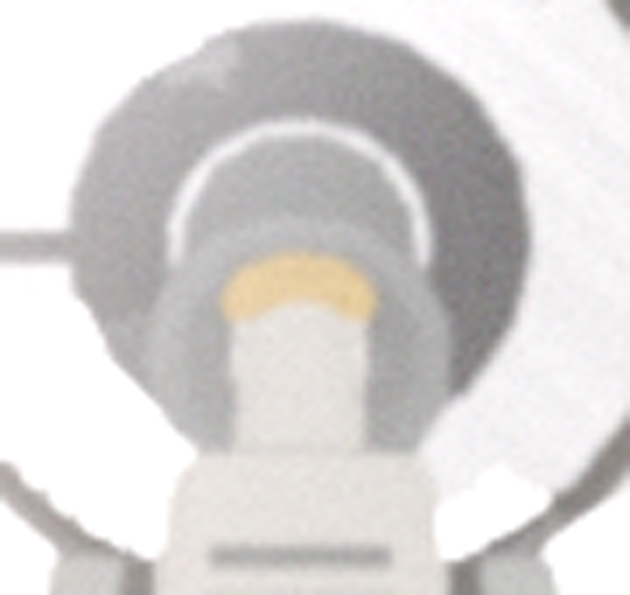

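Run:
```python
from h import *
s=manip.state();Rm=q2R(s["tool_rot"]);tz=s["tool_pos"][2]-.0666
X=lambda u,v,z:(Rm.T@(onz("wrist",(u,v),z,s)-s["tool_pos"])).round(4)
y=lambda p:165+p/7
print("tip: arc",X(257.7,y(300),tz+.006)[0]+.0055)
print("mouth: rimtop",X(257.7,y(220),.072)[0]+.0138,"bore edge",X(257.7,y(252),.064)[0]+.008)
```

```text
tip: arc 0.0018999999999999998
mouth: rimtop 0.0022000000000000006 bore edge 0.0023
```

```bash
python3 -m jog '{"offset":[[0.006,-0.002,-0.02],[0,0,-0.02],[0,0,0],[0,0,0]],"angular":[[0,0,0],[0,0,0],[0,0,0],[0,0,0]],"jaw":[10,10,10,10]}'
python3 -m jog '{"offset":[[0,0,-0.02],[0,0,0],[0,0,0]],"angular":[[0,0,0],[0,0,0],[0,0,0]],"jaw":[10,10,10]}'
```

```text
time: 10.5
tool_pos: [0.6339, -0.1832, 0.1292]
tool_rot: [0.697, -0.697, 0.119, -0.118]
contact_force: [0.4, 0.3, 0.1]
gripper_width: 0.23
time: 10.8
tool_pos: [0.634, -0.1832, 0.1283]
tool_rot: [0.697, -0.697, 0.118, -0.118]
contact_force: [-0.2, 0.4, -0.1]
gripper_width: 0.223
```

```bash
for i in 1; do python3 -m jog '{"offset":[[0,0,-0.02],[0,0,-0.02],[0,0,0],[0,0,0]],"angular":[[0,0,0],[0,0,0],[0,0,0],[0,0,0]],"jaw":[10,10,10,10]}'; done
```

```text
time: 11.2
tool_pos: [0.6339, -0.1832, 0.1262]
tool_rot: [0.697, -0.697, 0.119, -0.118]
contact_force: [-0.9, -0.7, -0.2]
gripper_width: 0.226
```

```bash
python3 -m jog '{"offset":[[0,0,-0.02],[0,0,-0.02],[0,0,0],[0,0,0]],"angular":[[0,0,0],[0,0,0],[0,0,0],[0,0,0]],"jaw":[10,10,10,10]}'
```

```text
time: 11.6
tool_pos: [0.634, -0.1833, 0.1242]
tool_rot: [0.697, -0.697, 0.118, -0.118]
contact_force: [0.3, -0.8, -0.3]
gripper_width: 0.223
```

Tip is now ~14.5 mm below the mouth, no contact yet.

```bash
python3 -m jog '{"offset":[[0,0,-0.02],[0,0,-0.02],[0,0,0],[0,0,0]],"angular":[[0,0,0],[0,0,0],[0,0,0],[0,0,0]],"jaw":[10,10,10,10]}'
```

```text
time: 12.0
tool_pos: [0.634, -0.1833, 0.1222]
tool_rot: [0.697, -0.697, 0.119, -0.118]
contact_force: [-0.5, -0.3, -1.0]
gripper_width: 0.226
```

```bash
python3 -m jog '{"offset":[[0,0,-0.02],[0,0,-0.02],[0,0,0],[0,0,0]],"angular":[[0,0,0],[0,0,0],[0,0,0],[0,0,0]],"jaw":[10,10,10,10]}'
```

```text
time: 12.4
tool_pos: [0.634, -0.1832, 0.1202]
tool_rot: [0.697, -0.697, 0.119, -0.118]
contact_force: [-0.2, -0.0, -0.5]
gripper_width: 0.226
```

```bash
python3 -m jog '{"offset":[[0,0,-0.02],[0,0,-0.02],[0,0,0],[0,0,0]],"angular":[[0,0,0],[0,0,0],[0,0,0],[0,0,0]],"jaw":[10,10,10,10]}'
python3 - <<'E'
from plant import manip;import cv2
cv2.imwrite("pics/w10.png",cv2.resize(manip.grab_frame("wrist")[140:300,170:350],None,fx=4,fy=4))
E
```

```text
time: 12.8
tool_pos: [0.6341, -0.1833, 0.1184]
tool_rot: [-0.697, 0.697, -0.118, 0.119]
contact_force: [0.5, 0.2, 0.4]
gripper_width: 0.223
```

View pics/w10.png

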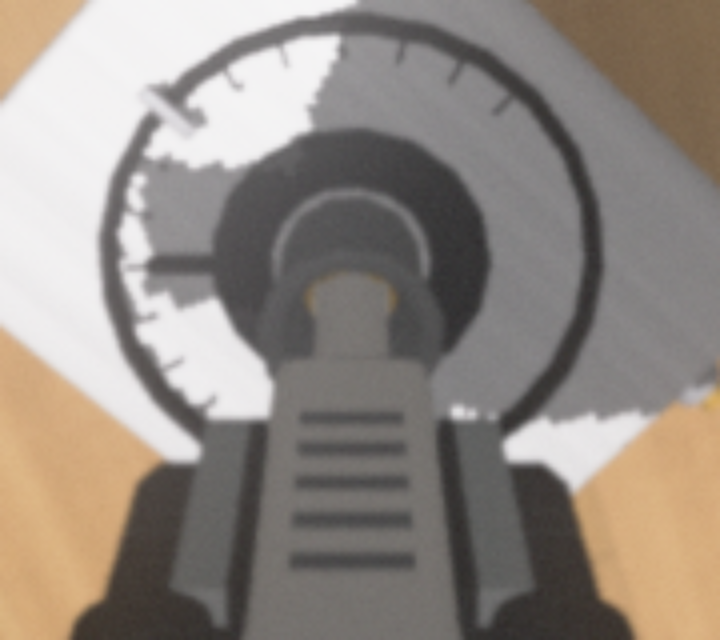

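```bash
python3 -m jog '{"offset":[[0,0,-0.02],[0,0,-0.02],[0,0,0],[0,0,0]],"angular":[[0,0,0],[0,0,0],[0,0,0],[0,0,0]],"jaw":[10,10,10,10]}'
```

```text
time: 13.25
tool_pos: [0.6342, -0.1833, 0.1167]
tool_rot: [-0.697, 0.697, -0.118, 0.119]
contact_force: [-0.4, 0.4, 2.3]
gripper_width: 0.227
```

```bash
python3 -m jog '{"offset":[[0,0.004,-0.01],[0,0.004,0],[0,0.004,0],[0,0,0],[0,0,0]],"angular":[[0,0,-1],[0,0,-1],[0,0,-1],[0,0,0],[0,0,0]],"jaw":[10,10,10,10,10]}'
python3 - <<'E'
from plant import manip;import cv2
print(manip.state()["ft_torque"])
cv2.imwrite("pics/w11.png",cv2.resize(manip.grab_frame("wrist")[140:300,170:350],None,fx=4,fy=4))
E
```

```text
time: 13.75
tool_pos: [0.6342, -0.1827, 0.1162]
tool_rot: [0.67, -0.67, 0.225, -0.226]
contact_force: [-0.4, -0.5, 3.0]
gripper_width: 0.226
[0.05724392 0.0542531  0.02003897]
```

View pics/w11.png

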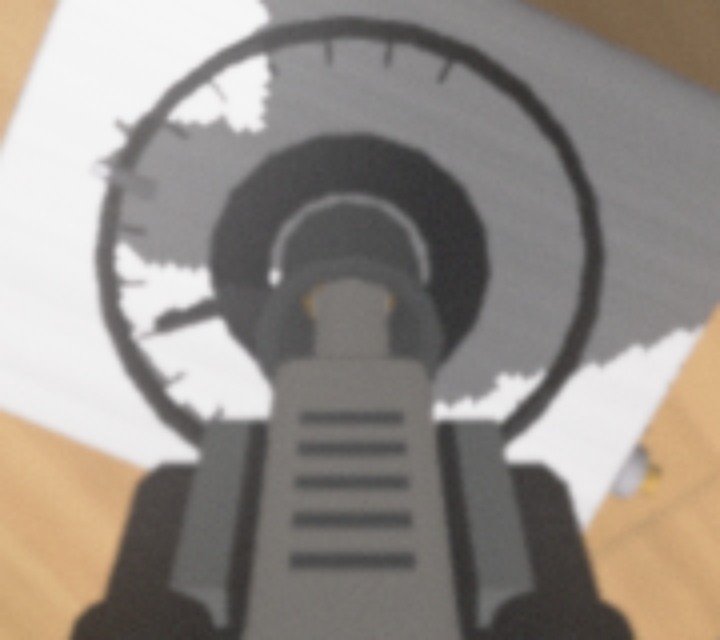

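```bash
python3 -m jog '{"offset":[[0,-0.004,0],[0,-0.004,0],[0,-0.004,0],[0,0,0],[0,0,0]],"angular":[[0,0,1],[0,0,1],[0,0,1],[0,0,0],[0,0,0]],"jaw":[10,10,10,10,10]}'
python3 - <<'E'
from h import *
s=manip.state();print(s["tool_pos"],s["ft_torque"],s["contact_force"])
a=manip.grab_frame("wrist");cv2.imwrite("pics/w12.png",a)
E=lambda i:np.clip(255*(i/110.)**0.7,0,255).astype(np.uint8)
cv2.imwrite("pics/w12c.png",cv2.resize(E(a[190:240,230:286]),None,fx=12,fy=12,interpolation=cv2.INTER_CUBIC))
E
```

```text
time: 14.3
tool_pos: [0.6342, -0.1834, 0.116]
tool_rot: [-0.697, 0.697, -0.119, 0.119]
contact_force: [0.2, -0.6, 3.4]
gripper_width: 0.226
[ 0.6342212  -0.18340964  0.1160387 ] [ 0.03268972 -0.03990984  0.04160921] [ 0.22090162 -0.59742273  3.37251277]
```

View pics/w12c.png

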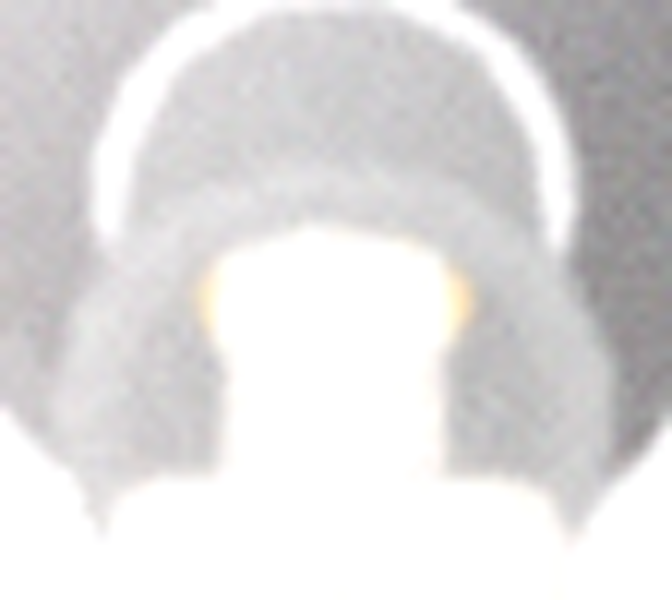

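Run:
```python
from h import *
s=manip.state();Rm=q2R(s["tool_rot"]);tz=s["tool_pos"][2]-.0666
X=lambda u,v,z:(Rm.T@(onz("wrist",(u,v),z,s)-s["tool_pos"])).round(4)
y=lambda p:190+p/12
for v in (222,230):print("tip: arc",X(257.7,y(v),tz+.006)[0]+.0055)
for v in (160,168):print("mouth: rimtop",X(257.7,y(v),.072)[0]+.0138, X(257.7,y(v),.072)[0]+.0145)
l=X(230+55/12,y(428),.072);r=X(230+615/12,y(428),.072);print(l,r,(r-l)[2],(l+r)/2)
```

```text
tip: arc 0.0022999999999999995
tip: arc 0.0027999999999999995
mouth: rimtop 0.0011000000000000003 0.0018000000000000013
mouth: rimtop 0.0014999999999999996 0.0022000000000000006
[ 0.0013  0.044  -0.013 ] [0.0013 0.044  0.0143] 0.027299999999999998 [0.0013  0.044   0.00065]
```

```bash
python3 -m jog '{"offset":[[-0.008,0.003,0],[0,0,0],[0,0,0]],"angular":[[0,0,0],[0,0,0],[0,0,0]],"jaw":[10,10,10]}'
python3 -m jog '{"offset":[[-0.008,0.003,0],[0,0,0],[0,0,0]],"angular":[[0,0,0],[0,0,0],[0,0,0]],"jaw":[10,10,10]}'
```

```text
time: 14.65
tool_pos: [0.6339, -0.1833, 0.1161]
tool_rot: [-0.697, 0.697, -0.118, 0.119]
contact_force: [1.3, -0.6, 3.3]
gripper_width: 0.23
time: 14.95
tool_pos: [0.6335, -0.1831, 0.116]
tool_rot: [-0.697, 0.697, -0.118, 0.119]
contact_force: [2.1, -0.8, 3.6]
gripper_width: 0.227
```

```bash
python3 -m jog '{"offset":[[-0.008,0.003,0],[0,0,0],[0,0,0]],"angular":[[0,0,0],[0,0,0],[0,0,0]],"jaw":[10,10,10]}'
```

```text
time: 15.25
tool_pos: [0.6329, -0.1829, 0.1159]
tool_rot: [-0.697, 0.697, -0.118, 0.119]
contact_force: [2.9, -0.5, 3.9]
gripper_width: 0.228
```

Run:
```python
from h import *
a=manip.grab_frame("wrist");cv2.imwrite("pics/w13.png",a)
b=cv2.imread("pics/w12.png");w10=cv2.imread("pics/w10.png")
cv2.imwrite("pics/cmp.png",np.hstack([w10[60:400,80:400],cv2.resize(b[140:300,170:350],None,fx=4,fy=4)[60:400,80:400]]))
```

```text
(no output)
```

View pics/cmp.png

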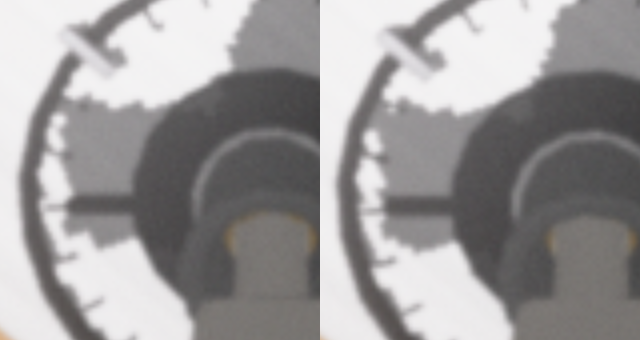

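```bash
python3 -m jog '{"offset":[[0,0,0.04],[0,0,0.04],[0,0,0],[0,0,0]],"angular":[[0,0,0],[0,0,0],[0,0,0],[0,0,0]],"jaw":[10,10,10,10]}'
python3 -m jog '{"offset":[[0,0,-0.02],[0,0,-0.02],[0,0,-0.02],[0,0,0],[0,0,0]],"angular":[[0,0,0],[0,0,0],[0,0,0],[0,0,0],[0,0,0]],"jaw":[10,10,10,10,10]}'
```

```text
time: 15.7
tool_pos: [0.6324, -0.1826, 0.1192]
tool_rot: [0.697, -0.697, 0.119, -0.118]
contact_force: [1.6, -0.8, -1.0]
gripper_width: 0.23
time: 16.2
tool_pos: [0.6327, -0.1828, 0.117]
tool_rot: [0.697, -0.697, 0.119, -0.118]
contact_force: [-0.0, 1.4, 2.7]
gripper_width: 0.226
```

Run:
```python
from h import *
s=manip.state();Rm=q2R(s["tool_rot"])
b=cv2.imread("pics/w12.png")
g=cv2.cvtColor(b,cv2.COLOR_BGR2GRAY)
# pointer dark pixels centroid per column
for z in(.04,.046):
  P=[]
  for u in range(189,203):
    col=255-g[198:216,u].astype(float);w=np.clip(col-col.min()-0.5*(col.max()-col.min()),0,None)
    v=(w*np.arange(198,216)).sum()/w.sum();P.append((u,v))
  P=np.array(P)
  W=np.array([onz("wrist",p,z,s) for p in P]);d=W[-1]-W[0]
  c=np.polyfit(P[:,0],P[:,1],1)
  A=onz("wrist",(190,np.polyval(c,190)),z,s);B=onz("wrist",(202,np.polyval(c,202)),z,s)
  print(P[[0,5,10,13]].round(2).tolist(),c)
  d=B-A;print(np.degrees(np.arctan2(d[1],d[0])),"jaw",np.degrees(np.arctan2(Rm[1,2],Rm[0,2])), "line offset in tool x from TCP", (Rm.T@(A-s["tool_pos"]))[0],(Rm.T@(B-s["tool_pos"]))[0])
```

```text
[[189.0, 198.0], [194.0, 201.2], [199.0, 210.34], [202.0, 210.21]] [  1.23297655 -35.65339384]
15.96516841737031 jaw 70.71397579909407 line offset in tool x from TCP -0.004022010351188943 0.0066734435712529185
[[189.0, 198.0], [194.0, 201.2], [199.0, 210.34], [202.0, 210.21]] [  1.23297655 -35.65339384]
15.96516841737014 jaw 70.71397579909407 line offset in tool x from TCP -0.0061168767202884975 0.004285240916214102
```

Run:
```python
from h import *
s=manip.state();Rm=q2R(s["tool_rot"])
for fn,tp in(("w12",[ 0.6342212,-0.18340964,0.1160387 ]),("w9",[.63373,-.18322,.13134]),("w13",None)):
  b=cv2.imread(f"pics/{fn}.png");S=dict(tool_pos=np.array(tp) if tp is not None else np.array([.6329,-.1829,.1159]),tool_rot=s["tool_rot"])
  g=cv2.cvtColor(b,cv2.COLOR_BGR2GRAY).astype(float)
  r0=200 if fn!="w9" else 192
  P=[]
  for u in range(209,222):
    r=np.arange(r0,r0+14);w=np.clip(75-g[r,u],0,None)
    if w.sum()>0:P.append((u,(w*r).sum()/w.sum()))
  P=np.array(P);c=np.polyfit(P[:,0],P[:,1],1)
  print(fn,P[::4].round(2).tolist())
  for z in(.040,.046):
    A=onz("wrist",(209,np.polyval(c,209)),z,S);B=onz("wrist",(221,np.polyval(c,221)),z,S)
    d=B-A;x=[(Rm.T@(q-S["tool_pos"]))for q in(A,B)]
    print(z,np.degrees(np.arctan2(d[1],d[0])), [q[[0,2]].round(4) for q in x], "extrapolated x at z=.65mm",x[0][0]+(x[1][0]-x[0][0])*(.00065-x[0][2])/(x[1][2]-x[0][2]))
```

```text
Traceback (most recent call last):
IndexError: too many indices for array: array is 1-dimensional, but 2 were indexed
```

Run:
```python
from h import *
s=manip.state();Rm=q2R(s["tool_rot"])
for fn,tp,r0 in(("w12",[ 0.6342212,-0.18340964,0.1160387 ],200),("w9",[.63373,-.18322,.13134],193),("w13",[.6329,-.1829,.1159],200)):
  b=cv2.imread(f"pics/{fn}.png");S=dict(tool_pos=np.array(tp),tool_rot=s["tool_rot"])
  g=cv2.cvtColor(b,cv2.COLOR_BGR2GRAY).astype(float)
  P=[]
  for u in range(210,221):
    r=np.arange(r0,r0+14);k=g[r,u];w=np.clip((k.min()+k.max())/2-k,0,None)
    P.append((u,(w*r).sum()/w.sum()))
  P=np.array(P);c=np.polyfit(P[:,0],P[:,1],1)
  print(fn,P[::2].round(2).tolist())
  for z in(.040,.046):
    A=onz("wrist",(209,np.polyval(c,209)),z,S);B=onz("wrist",(221,np.polyval(c,221)),z,S)
    d=B-A;x=[(Rm.T@(q-S["tool_pos"]))for q in(A,B)]
    print(z,np.degrees(np.arctan2(d[1],d[0])), [q[[0,2]].round(4) for q in x], "extrapolated x at z=.65mm",x[0][0]+(x[1][0]-x[0][0])*(.00065-x[0][2])/(x[1][2]-x[0][2]))
```

```text
w12 [[210.0, 206.11], [212.0, 206.02], [214.0, 206.03], [216.0, 206.07], [218.0, 206.0], [220.0, 206.08]]
0.04 70.72065285550424 [array([ 0.001 , -0.0323]), array([ 0.001 , -0.0241])] extrapolated x at z=.65mm 0.0009531075041987505
0.046 70.72065285550454 [array([-0.0013, -0.0314]), array([-0.0013, -0.0235])] extrapolated x at z=.65mm -0.0012880707221491741
w9 [[210.0, 199.62], [212.0, 199.39], [214.0, 199.82], [216.0, 199.76], [218.0, 199.8], [220.0, 199.72]]
0.04 68.84463315590854 [array([ 0.0017, -0.0343]), array([ 0.002 , -0.0257])] extrapolated x at z=.65mm 0.0028164969811683045
0.046 68.84463315590806 [array([-0.0004, -0.0334]), array([-0.0002, -0.025 ])] extrapolated x at z=.65mm 0.0006746274064338123
w13 [[210.0, 208.09], [212.0, 208.0], [214.0, 208.01], [216.0, 208.04], [218.0, 207.95], [220.0, 208.03]]
0.04 70.84811962602981 [array([ 0.0023, -0.0323]), array([ 0.0023, -0.0242])] extrapolated x at z=.65mm 0.0022700923639708175
0.046 70.84811962603001 [array([ 0.0001, -0.0314]), array([ 0.    , -0.0235])] extrapolated x at z=.65mm -8.82823031355957e-06
```

```bash
python3 -m jog '{"offset":[[0,0,0.04],[0,0,0.04],[0,0,0],[0,0,0]],"angular":[[0,0,0],[0,0,0],[0,0,0],[0,0,0]],"jaw":[10,10,10,10]}'
python3 - <<'E'
from h import *
s=manip.state();print(s["tool_pos"],s["ft_torque"],s["contact_force"])
a=manip.grab_frame("wrist");cv2.imwrite("pics/w14.png",a)
E=lambda i:np.clip(255*(i/130.)**0.8,0,255).astype(np.uint8)
cv2.imwrite("pics/w14c.png",cv2.resize(E(a[190:240,230:286]),None,fx=12,fy=12,interpolation=cv2.INTER_CUBIC))
E
```

```text
time: 16.6
tool_pos: [0.6326, -0.1828, 0.1205]
tool_rot: [0.697, -0.697, 0.119, -0.118]
contact_force: [0.9, -0.7, -0.2]
gripper_width: 0.227
[ 0.63260332 -0.18275049  0.12053635] [-0.057275   -0.12214913  0.02906853] [ 0.90462208 -0.71707438 -0.21119804]
```

View pics/w14c.png

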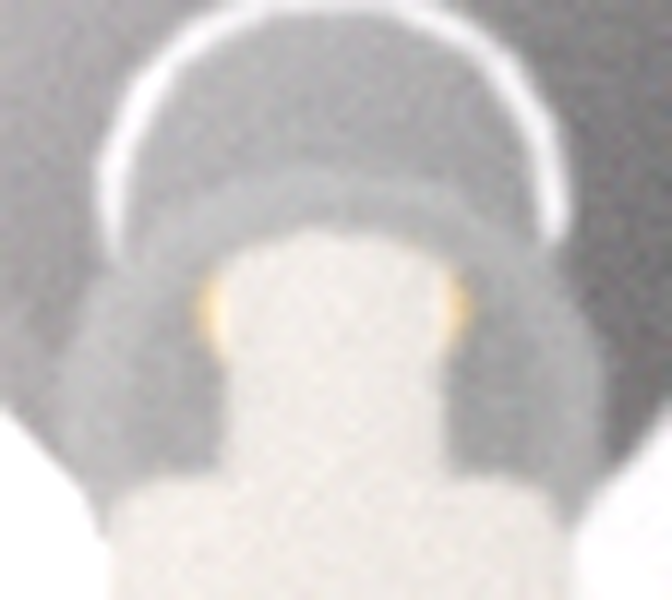

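```bash
python3 -m jog '{"offset":[[0.045,-0.016,0.0],[0,0,0],[0,0,0]],"angular":[[0,0,0],[0,0,0],[0,0,0]],"jaw":[10,10,10]}'
python3 -m jog '{"offset":[[0,0,-0.03],[0,0,-0.03],[0,0,-0.02],[0,0,0],[0,0,0]],"angular":[[0,0,0],[0,0,0],[0,0,0],[0,0,0],[0,0,0]],"jaw":[10,10,10,10,10]}'
```

```text
time: 16.95
tool_pos: [0.6348, -0.1835, 0.1205]
tool_rot: [0.697, -0.697, 0.119, -0.118]
contact_force: [-0.1, 0.1, -0.6]
gripper_width: 0.226
time: 17.45
tool_pos: [0.6351, -0.1836, 0.1171]
tool_rot: [-0.697, 0.697, -0.118, 0.118]
contact_force: [-0.8, 1.0, 2.9]
gripper_width: 0.225
```

```bash
python3 -m jog '{"offset":[[-0.014,0.005,0],[0,0.004,0],[0,0.004,0],[0,0.004,0],[0.002,0.004,0],[0.002,0.004,0],[0,0,0],[0,0,0]],"angular":[[0,0,0],[0,0,-1],[0,0,-1],[0,0,-1],[0,0,-1],[0,0,-1],[0,0,0],[0,0,0]],"jaw":[10,10,10,10,10,10,10,10]}'
python3 - <<'E'
from plant import manip;import cv2
print(manip.state()["ft_torque"],manip.state()["contact_force"])
a=manip.grab_frame("wrist");cv2.imwrite("pics/w15r.png",a)
cv2.imwrite("pics/w15.png",cv2.resize(a[140:300,170:350],None,fx=4,fy=4))
E
```

```text
time: 18.25
tool_pos: [0.6348, -0.1824, 0.117]
tool_rot: [0.643, -0.643, 0.294, -0.294]
contact_force: [-0.2, -0.2, 2.0]
gripper_width: 0.225
[0.13567235 0.10901515 0.00490449] [-0.21520111 -0.1643799   2.047088  ]
```

View pics/w15.png

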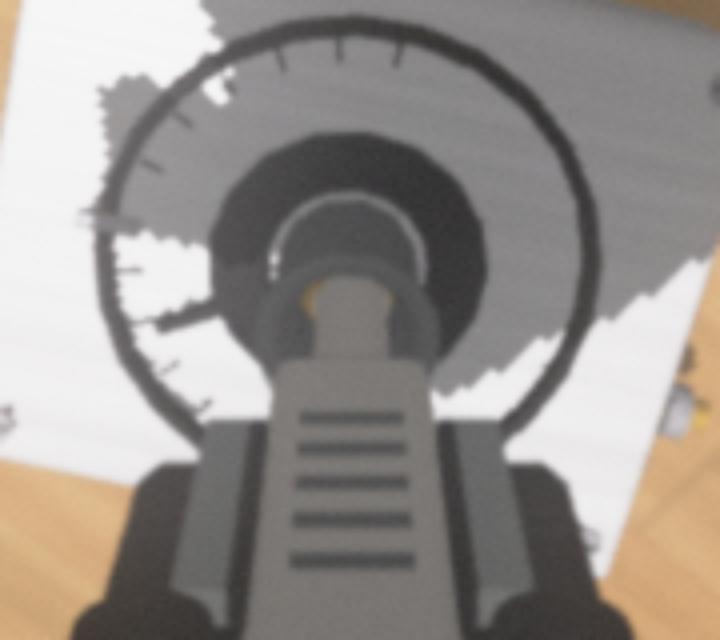

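```bash
python3 -m jog '{"offset":[[0.003,0.003,0],[0.003,0.003,0],[0.003,0.003,0],[0.003,0.003,0],[0,0,0],[0,0,0]],"angular":[[0,0,-1],[0,0,-1],[0,0,-1],[0,0,-1],[0,0,0],[0,0,0]],"jaw":[10,10,10,10,10,10]}'
python3 - <<'E'
from plant import manip;import cv2
s=manip.state();print(s["ft_torque"],s["contact_force"],s["tool_pos"].tolist(),s["tool_rot"].tolist())
a=manip.grab_frame("wrist");cv2.imwrite("pics/w16r.png",a)
cv2.imwrite("pics/w16.png",cv2.resize(a[140:300,170:350],None,fx=4,fy=4))
E
```

```text
time: 18.9
tool_pos: [0.6353, -0.1821, 0.117]
tool_rot: [-0.568, 0.568, -0.421, 0.422]
contact_force: [-0.5, -0.1, 1.3]
gripper_width: 0.224
[-0.12672979  0.06360495  0.07174033] [-0.4693857  -0.09500791  1.27523973] [0.6353345539818394, -0.18205281470857754, 0.11701361350109919] [-0.5679066922966303, 0.5679773994706726, -0.42095519396231135, 0.4215215145296683]
```

View pics/w16.png

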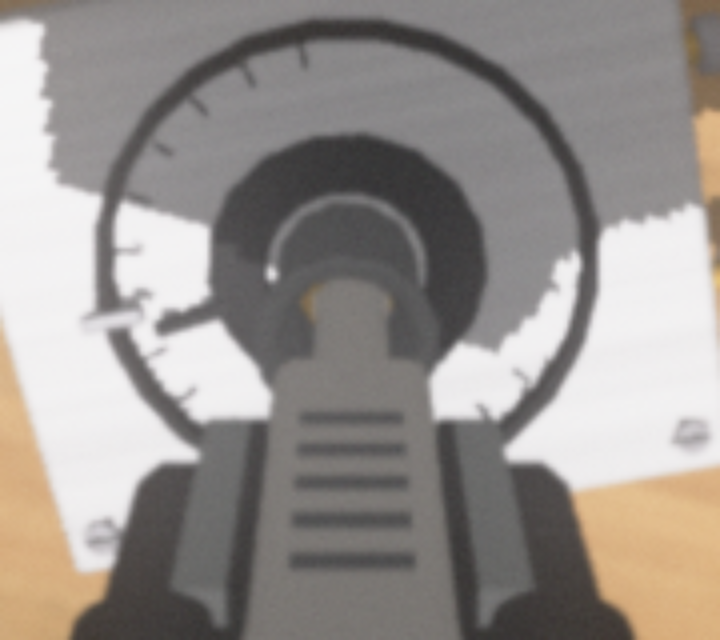

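```bash
cat > ang.py <<'E'
from h import *
def run(S,lug,p1,p2,rimtop_v,u0=257.7,C=None):
    Rm=q2R(S["tool_rot"])
    t=onz("wrist",(u0,rimtop_v),.072,S); 
    C0=t+Rm[:,0]*.0138
    print("mouth centre app",C0, "lug zs/ptr zs:")
    an=lambda v:np.degrees(np.arctan2(v[1],v[0]))
    for c in ([C0] if C is None else [C0,np.array(C)]):
      for zl,zp in((.04,.04),(.042,.042),(.042,.046),(.046,.042)):
        L=onz("wrist",lug,zl,S)-c;P=onz("wrist",p1,zp,S)-c;Q=onz("wrist",p2,zp,S)-c
        print(zl,zp,"lug r %.4f a %.1f"%(np.hypot(*L[:2]),an(L)),"tip r %.4f a %.1f"%(np.hypot(*P[:2]),an(P)),"inner a %.1f line %.1f"%(an(Q),an(P-Q)))
E
python3 - <<'E'
from ang import *
S=dict(tool_pos=np.array([0.63533,-0.18205,0.11701]),tool_rot=[-0.5679,0.568,-0.42096,0.4215])
q=lambda p:(p[0]/4+170,p[1]/4+140)
run(S,q((112,321)),q((160,326)),q((213,311)),140+254/4,170+347/4,(.6361,-.1836,0))
E
```

```text
mouth centre app [ 0.63589721 -0.18285299  0.07200963] lug zs/ptr zs:
0.04 0.04 lug r 0.0417 a -149.1 tip r 0.0341 a -144.2 inner a -143.4 line -146.3
0.042 0.042 lug r 0.0412 a -150.1 tip r 0.0335 a -145.4 inner a -145.0 line -146.3
0.042 0.046 lug r 0.0412 a -150.1 tip r 0.0325 a -147.9 inner a -148.6 line -146.3
0.046 0.042 lug r 0.0401 a -152.2 tip r 0.0335 a -145.4 inner a -145.0 line -146.3
0.04 0.04 lug r 0.0415 a -150.1 tip r 0.0338 a -145.4 inner a -145.1 line -146.3
0.042 0.042 lug r 0.0410 a -151.1 tip r 0.0333 a -146.7 inner a -146.8 line -146.3
0.042 0.046 lug r 0.0410 a -151.1 tip r 0.0323 a -149.3 inner a -150.5 line -146.3
0.046 0.042 lug r 0.0399 a -153.3 tip r 0.0333 a -146.7 inner a -146.8 line -146.3
```

```bash
python3 -m jog '{"offset":[[0.001,0.002,0],[0.001,0.002,0],[0,0,0],[0,0,0]],"angular":[[0,0,-0.5],[0,0,-0.45],[0,0,0],[0,0,0]],"jaw":[10,10,10,10]}'
python3 - <<'E'
from plant import manip;import cv2
s=manip.state();print(s["ft_torque"],s["contact_force"],s["tool_pos"].tolist(),s["tool_rot"].tolist())
a=manip.grab_frame("wrist");cv2.imwrite("pics/w17r.png",a)
cv2.imwrite("pics/w17.png",cv2.resize(a[180:250,170:270],None,fx=8,fy=8,interpolation=cv2.INTER_CUBIC))
E
```

```text
time: 19.35
tool_pos: [0.6354, -0.1819, 0.117]
tool_rot: [-0.546, 0.546, -0.449, 0.45]
contact_force: [-0.3, -1.4, 2.0]
gripper_width: 0.228
[-0.3120558  -0.03579031 -0.01391565] [-0.29520069 -1.35049346  1.99322216] [0.6354212175797898, -0.18187647852135544, 0.11698948804269935] [-0.546035525542896, 0.5461398785979515, -0.4489165177728978, 0.44950016453919495]
```

View pics/w17.png

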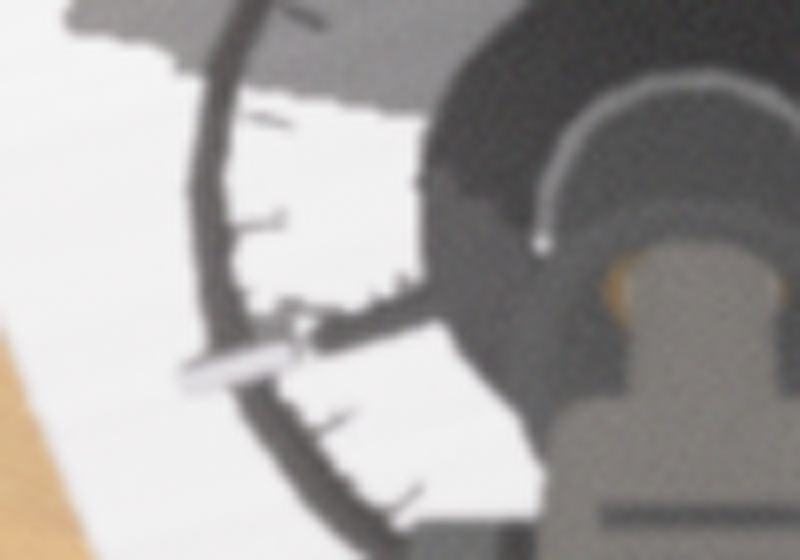

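Run:
```python
from ang import *
S=dict(tool_pos=np.array([0.63542,-0.18188,0.11699]),tool_rot=[-0.54604,0.54614,-0.44892,0.4495])
q=lambda p:(p[0]/8+170,p[1]/8+180)
run(S,q((240,364)),q((318,341)),q((430,303)),180+195/8,170+705/8,(.6361,-.1836,0))
```

```text
mouth centre app [ 0.63675927 -0.18302438  0.07200998] lug zs/ptr zs:
0.04 0.04 lug r 0.0423 a -150.2 tip r 0.0351 a -150.0 inner a -150.4 line -149.0
0.042 0.042 lug r 0.0417 a -151.2 tip r 0.0346 a -151.2 inner a -152.1 line -149.0
0.042 0.046 lug r 0.0417 a -151.2 tip r 0.0335 a -153.7 inner a -155.7 line -149.0
0.046 0.042 lug r 0.0405 a -153.3 tip r 0.0346 a -151.2 inner a -152.1 line -149.0
0.04 0.04 lug r 0.0415 a -150.5 tip r 0.0343 a -150.3 inner a -150.9 line -149.0
0.042 0.042 lug r 0.0408 a -151.5 tip r 0.0337 a -151.5 inner a -152.6 line -149.0
0.042 0.046 lug r 0.0408 a -151.5 tip r 0.0327 a -154.1 inner a -156.4 line -149.0
0.046 0.042 lug r 0.0397 a -153.6 tip r 0.0337 a -151.5 inner a -152.6 line -149.0
```

```bash
python3 -m jog '{"offset":[[-0.003,-0.003,0],[-0.003,-0.003,0],[0,0,0.04],[0,0,0.1],[0,0,0.2],[0,0,0.3],[0,0,0.3],[0,0,0.2],[0,0,0.15],[0,0,0.05],[0,0,0]],"angular":[[0,0,1],[0,0,1],[0,0,0],[0,0,0],[0,0,0],[0,0,0],[0,0,0],[0,0,0],[0,0,0],[0,0,0],[0,0,0]],"jaw":[10,10,10,10,10,10,10,10,10,10,10]}'
python3 -m jog '{"offset":[[0.1,-0.2,0],[0.16,-0.3,0],[0.16,-0.3,0],[0.16,-0.3,0],[0.1,-0.2,0],[0,0,0],[0,0,0],[0,0,0]],"angular":[[0,0,0],[0,0,0],[0,0,0],[0,0,0],[0,0,0],[0,0,0],[0,0,0],[0,0,0]],"jaw":[10,10,10,10,10,10,10,10]}'
python3 - <<'E'
from plant import manip;import cv2
s=manip.state();print(s["ft_torque"],s["contact_force"],s["tool_pos"].tolist(),s["tool_rot"].tolist())
a=manip.grab_frame("wrist");cv2.imwrite("pics/w18r.png",a)
cv2.imwrite("pics/w18.png",cv2.resize(a[20:170,180:350],None,fx=4.5,fy=4.5,interpolation=cv2.INTER_CUBIC)[:600])
E
```

```text
time: 20.5
tool_pos: [0.6351, -0.1819, 0.1842]
tool_rot: [0.59, -0.59, 0.39, -0.39]
contact_force: [-0.3, -0.8, -0.7]
gripper_width: 0.229
time: 21.3
tool_pos: [0.6687, -0.2463, 0.1835]
tool_rot: [0.59, -0.59, 0.39, -0.39]
contact_force: [-0.3, -0.7, -0.8]
gripper_width: 0.226
[0.0417227  0.05436223 0.01479693] [-0.25054571 -0.73654785 -0.75895664] [0.668689628854467, -0.24628354663180713, 0.1835019245391801] [0.5898055603605601, -0.5897389023532612, 0.39035916855950614, -0.38981681279861086]
```

View pics/w18r.png

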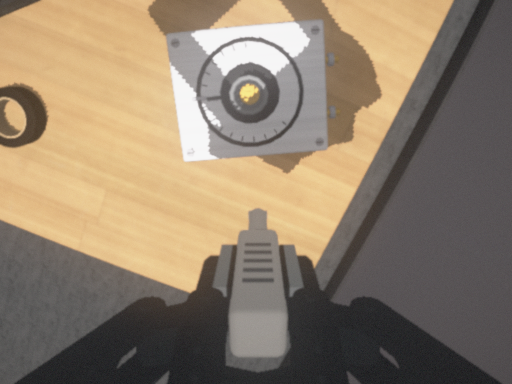

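View pics/w18.png

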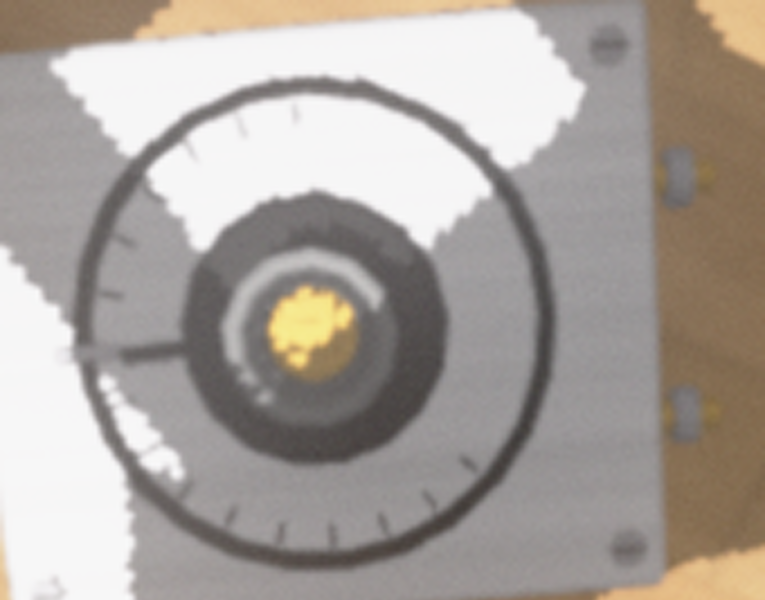

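Run:
```python
from h import *
a=cv2.imread("pics/w18r.png");cv2.imwrite("pics/w18z.png",cv2.resize(a[80:118,188:238],None,fx=14,fy=14,interpolation=cv2.INTER_CUBIC))
S=dict(tool_pos=np.array([0.66869,-0.24628,0.18350]),tool_rot=[0.58981,-0.58974,0.39036,-0.38982])
f=lambda p:(p[0]/4.5+180,p[1]/4.5+20)
l,r,t,b=[onz("wrist",f(p),.072,S) for p in[(222,335),(398,335),(310,246),(310,424)]]
C=((l+r)/2+(t+b)/2)/2;print("mouth",(l+r)/2,(t+b)/2)
an=lambda v:np.degrees(np.arctan2(v[1],v[0]))
for z in(.04,.042,.044):
  L=onz("wrist",f((93,353)),z,S);P=onz("wrist",f((127,356)),z,S);Q=onz("wrist",f((183,350)),z,S)
  for c in(C,np.array([.6361,-.1836,0])):print(z,"lug",np.hypot(*(L-c)[:2]),an(L-c),"tip",np.hypot(*(P-c)[:2]),an(P-c),"inner",an(Q-c),"line",an(P-Q))
```

```text
mouth [ 0.6359349  -0.18302401  0.072     ] [ 0.63601462 -0.18320691  0.072     ]
0.04 lug 0.039828435571007494 -151.06735099585583 tip 0.033858729542090724 -149.041891921127 inner -148.0390542519084 line -151.3983281405174
0.04 lug 0.03970659442305724 -151.76671414210173 tip 0.03372029469797528 -149.85740957809566 inner -149.1975093528736 line -151.3983281405174
0.042 lug 0.039498897795682365 -151.1611944930691 tip 0.03356879128414887 -149.14920482902173 inner -148.1898350107337 line -151.3983281405176
0.042 lug 0.03937787782158947 -151.86669253194464 tip 0.03343128893361265 -149.97222686738468 inner -149.36009548509517 line -151.3983281405176
0.044 lug 0.039169467764621026 -151.25661676844132 tip 0.03327897283695115 -149.25838724932194 inner -148.34346248708385 line -151.3983281405178
0.044 lug 0.03904928313857955 -151.96835384620917 tip 0.033142419762844176 -150.0890461265125 inner -149.5257515657522 line -151.3983281405178
```

View pics/w18z.png

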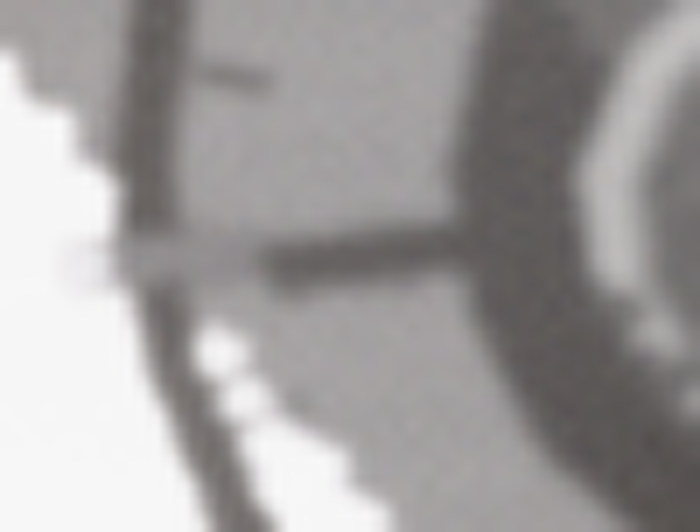

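```bash
cat > polar.py <<'E'
from h import *
from scipy.ndimage import map_coordinates
def pol(img,S,C,z,rs,ths):
    g=cv2.cvtColor(img,cv2.COLOR_BGR2GRAY).astype(float)
    out=np.zeros((len(rs),len(ths)))
    for i,r in enumerate(rs):
        uv=np.array([proj("wrist",(C[0]+r*np.cos(t),C[1]+r*np.sin(t),z),S) for t in ths])
        out[i]=map_coordinates(g,[uv[:,1],uv[:,0]],order=1)
    return out
def ringfit(img,S,z=.039,C=(.636,-.1834)):
    C=np.array(C,float)
    for _ in range(4):
        ths=np.radians(np.arange(0,360,4));rs=np.arange(.036,.046,.00025)
        p=pol(img,S,C,z,rs,ths);R=[];
        for j in range(len(ths)):
            col=p[:,j];bg=np.minimum(col[:3].mean(),col[-3:].mean());w=np.clip(bg-col,0,None)
            w[w<0.4*w.max()]=0
            R.append((w*rs).sum()/w.sum() if w.max()>25 else np.nan)
        R=np.array(R);ok=np.isfinite(R);
        for _k in range(3):
            A=np.c_[np.ones(ok.sum()),np.cos(ths[ok]),np.sin(ths[ok])];x=np.linalg.lstsq(A,R[ok],rcond=None)[0]
            res=R-(x[0]+x[1]*np.cos(ths)+x[2]*np.sin(ths));ok=np.isfinite(R)&(np.abs(res)<2.5*np.nanstd(res[ok])+1e-5)
        C+=x[1:]
    return C,x[0],ok.sum(),np.std(res[ok])
E
python3 - <<'E'
from polar import *
for fn,S in(("w18r",dict(tool_pos=np.array([0.66869,-0.24628,0.18350]),tool_rot=[0.58981,-0.58974,0.39036,-0.38982])),
  ("w5",dict(tool_pos=np.array([ 0.64626,-0.25546,0.18683]),tool_rot=[0.558,-0.558,0.4345,-0.4335]))):
  img=cv2.imread(f"pics/{fn}.png");C,r,n,sd=ringfit(img,S);print(fn,C,r,n,sd)
  for z in (.039,.042):
    t=np.radians(np.arange(-175,-80,.25))
    p=pol(img,S,C,z,np.arange(.026,.033,.0005),t)
    for rr in(slice(0,5),slice(5,10),slice(9,14)):
      m=p[rr].mean(0)
      k=m.argmin();w=np.clip(0.5*(np.median(m)+m[k])-m,0,None);w[np.abs(np.arange(len(t))-k)>40]=0
      print(z,"ptr",np.degrees((w*t).sum()/w.sum()))
    p=pol(img,S,C,z,np.arange(r-.001,r+.001,.0003),t).mean(0);k=p.argmax();w=np.clip(p-0.5*(np.median(p)+p[k]),0,None);w[np.abs(np.arange(len(t))-k)>30]=0
    print(z,"lug on ring",np.degrees((w*t).sum()/w.sum()),p.max(),np.median(p))
E
```

```text
Traceback (most recent call last):
  File "polar.py", line 14, in ringfit
    p=pol(img,S,C,z,rs,ths);R=[];
  File "polar.py", line 7, in pol
    uv=np.array([proj("wrist",(C[0]+r*np.cos(t),C[1]+r*np.sin(t),z),S) for t in ths])
                 ~~~~^^^^^^^^^^^^^^^^^^^^^^^^^^^^^^^^^^^^^^^^^^^^^^^^^
  File "h.py", line 23, in proj
    m,Rm,t=ext(n,st);c=Rm@np.array(P)+t;x=c[:2]/c[2];x=x*(1+m["k1"]*(x@x))
           ~~~^^^^^^
  File "h.py", line 6, in ext
    m=manip.camera_model(n)
ValueError: time passes only in moves, steps and waits
```

```bash
sed -i 's/^def ext(n,st=None):/_cm={}\ndef ext(n,st=None):/; s/    m=manip.camera_model(n)/    m=_cm.setdefault(n,None) or manip.camera_model(n); _cm[n]=m/' h.py
cat > meas.py <<'E'
from polar import *
def meas(img,S,lo=-175,hi=-80):
  C,r,n,sd=ringfit(img,S);print(C,r,n,sd)
  for z in (.039,.042):
    t=np.radians(np.arange(lo,hi,.25))
    p=pol(img,S,C,z,np.arange(.026,.033,.0005),t)
    for rr in(slice(0,5),slice(5,10),slice(9,14)):
      m=p[rr].mean(0)
      k=m.argmin();w=np.clip(0.5*(np.median(m)+m[k])-m,0,None);w[np.abs(np.arange(len(t))-k)>40]=0
      print(z,"ptr",np.degrees((w*t).sum()/w.sum()).round(2),end=" ")
    p=pol(img,S,C,z,np.arange(r-.001,r+.001,.0003),t).mean(0);k=p.argmax();w=np.clip(p-0.5*(np.median(p)+p[k]),0,None);w[np.abs(np.arange(len(t))-k)>30]=0
    print("lug on ring",np.degrees((w*t).sum()/w.sum()).round(2),p.max().round(),np.median(p).round())
if __name__=="__main__":
  for fn,S in(("w18r",dict(tool_pos=np.array([0.66869,-0.24628,0.18350]),tool_rot=[0.58981,-0.58974,0.39036,-0.38982])),
  ("w5",dict(tool_pos=np.array([ 0.64626,-0.25546,0.18683]),tool_rot=[0.558,-0.558,0.4345,-0.4335]))):
    print(fn);meas(cv2.imread(f"pics/{fn}.png"),S)
E
python3 meas.py; sed -n 1,14p h.py
```

```text
w18r
[ 0.63574846 -0.18344003] 0.041345410960083 88 0.00014054101803352584
0.039 ptr -149.93 0.039 ptr -149.92 0.039 ptr -150.01 lug on ring -151.69 144.0 104.0
0.042 ptr -150.14 0.042 ptr -150.11 0.042 ptr -150.19 lug on ring -150.61 145.0 105.0
w5
[ 0.63580694 -0.18378207] 0.04133881251490157 87 0.00010958149133777314
0.039 ptr -108.92 0.039 ptr -108.83 0.039 ptr -108.96 lug on ring -152.17 129.0 83.0
0.042 ptr -109.14 0.042 ptr -109.05 0.042 ptr -109.16 lug on ring -152.32 130.0 85.0
import numpy as np, cv2
from scipy.spatial.transform import Rotation as R
from plant import manip
def q2R(q): return R.from_quat([q[1],q[2],q[3],q[0]]).as_matrix()
_cm={}
def ext(n,st=None):
    m=_cm.setdefault(n,None) or manip.camera_model(n); _cm[n]=m
    if "rvec" in m:
        return m,cv2.Rodrigues(np.array(m["rvec"]))[0],np.array(m["tvec"])
    T=np.eye(4);T[:3,:3]=q2R(st["tool_rot"]);T[:3,3]=st["tool_pos"]
    W=np.linalg.inv(T@m["mount"]); return m,W[:3,:3],W[:3,3]
def ray(n,uv,st=None):
    m,Rm,t=ext(n,st)
    xd=np.array([(uv[0]-m["cx"])/m["fx"],(uv[1]-m["cy"])/m["fy"]]);x=xd.copy()
```

```bash
python3 -m jog '{"offset":[[-0.1,0.2,0],[-0.16,0.3,0],[-0.16,0.3,0],[-0.16,0.3,0],[-0.098,0.184,0],[0,0,-0.2],[0,0,-0.2],[0,0,-0.2],[0,0,-0.1],[0,0,0],[0,0,0],[0,0,0]],"angular":[[0,0,0.5],[0,0,0.5],[0,0,0],[0,0,0],[0,0,0],[0,0,0],[0,0,0],[0,0,0],[0,0,0],[0,0,0],[0,0,0],[0,0,0]],"jaw":[10,10,10,10,10,10,10,10,10,10,10,10]}'
python3 - <<'E'
from h import *
s=manip.state();print(s["tool_pos"],s["tool_rot"].round(4),s["contact_force"])
a=manip.grab_frame("wrist");cv2.imwrite("pics/w19r.png",a)
E=lambda i:np.clip(255*(i/140.)**0.7,0,255).astype(np.uint8)
cv2.imwrite("pics/w19.png",cv2.resize(E(a[165:250,215:305]),None,fx=7,fy=7,interpolation=cv2.INTER_CUBIC))
E
```

```text
time: 22.55
tool_pos: [0.6355, -0.183, 0.1494]
tool_rot: [0.609, -0.609, 0.359, -0.359]
contact_force: [0.4, -0.7, 0.3]
gripper_width: 0.226
[ 0.63546405 -0.18304097  0.14937685] [ 0.6093 -0.6092  0.3585 -0.3593] [ 0.39749131 -0.72226199  0.27458521]
```

View pics/w19.png

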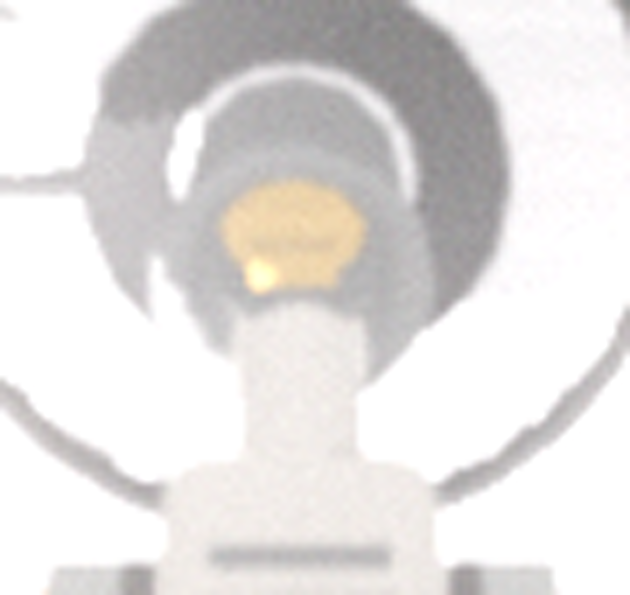

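Run:
```python
from h import *
s=manip.state();Rm=q2R(s["tool_rot"]);tz=s["tool_pos"][2]-.0666
X=lambda u,v,z:(Rm.T@(onz("wrist",(u,v),z,s)-s["tool_pos"])).round(4)
y=lambda p:165+p/7
print("tip: arc",X(257.7,y(300),tz+.006)[0]+.0055,"blade",X(257.7,y(322),tz)[0]+.0015)
print("mouth: rimtop",X(257.7,y(147),.072)[0]+.0138,"bore edge",X(257.7,y(180),.064)[0]+.008)
```

```text
tip: arc 0.0013999999999999993 blade 0.0018
mouth: rimtop 0.0005999999999999998 bore edge 0.0005999999999999998
```

```bash
python3 -m jog '{"offset":[[-0.012,0.018,0],[0,0,-0.04],[0,0,-0.08],[0,0,-0.1],[0,0,-0.1],[0,0,-0.08],[0,0,-0.04],[0,0,-0.02],[0,0,0],[0,0,0]],"angular":[[0,0,0],[0,0,0],[0,0,0],[0,0,0],[0,0,0],[0,0,0],[0,0,0],[0,0,0],[0,0,0],[0,0,0]],"jaw":[10,10,10,10,10,10,10,10,10,10]}'
python3 -m jog '{"offset":[[0,0,-0.04],[0,0,-0.02],[0,0,-0.02],[0,0,0],[0,0,0]],"angular":[[0,0,0],[0,0,0],[0,0,0],[0,0,0],[0,0,0]],"jaw":[10,10,10,10,10]}'
```

```text
time: 23.6
tool_pos: [0.6346, -0.1819, 0.1261]
tool_rot: [0.609, -0.609, 0.359, -0.359]
contact_force: [0.3, -0.3, -0.8]
gripper_width: 0.227
time: 24.1
tool_pos: [0.6344, -0.1818, 0.1217]
tool_rot: [-0.609, 0.609, -0.359, 0.359]
contact_force: [0.2, -0.3, -0.6]
gripper_width: 0.226
```

```bash
python3 -m jog '{"offset":[[0,0,-0.02],[0,0,-0.02],[0,0,-0.02],[0,0,0],[0,0,0]],"angular":[[0,0,0],[0,0,0],[0,0,0],[0,0,0],[0,0,0]],"jaw":[10,10,10,10,10]}'
```

```text
time: 24.6
tool_pos: [0.6344, -0.1818, 0.1187]
tool_rot: [-0.609, 0.609, -0.359, 0.359]
contact_force: [-0.8, -0.2, -0.5]
gripper_width: 0.223
```

```bash
python3 -m jog '{"offset":[[0,0,-0.02],[0,0,-0.01],[0,0,0],[0.003,0.003,0],[0.003,0.003,0],[0.003,0.003,0],[0,0,0],[0,0,0]],"angular":[[0,0,0],[0,0,0],[0,0,0],[0,0,-1],[0,0,-1],[0,0,-0.9],[0,0,0],[0,0,0]],"jaw":[10,10,10,10,10,10,10,10]}'
python3 - <<'E'
from h import *
s=manip.state();q=s["tool_rot"];print(s["tool_pos"].tolist(),q.tolist(),s["contact_force"],"jaw yaw",90-2*np.degrees(np.arctan2(abs(q[2]),abs(q[0]))))
a=manip.grab_frame("wrist");cv2.imwrite("pics/w20r.png",a)
cv2.imwrite("pics/w20.png",cv2.resize(a[180:250,170:270],None,fx=8,fy=8,interpolation=cv2.INTER_CUBIC))
E
```

```text
time: 25.4
tool_pos: [0.6351, -0.1818, 0.1177]
tool_rot: [-0.548, 0.549, -0.446, 0.447]
contact_force: [0.4, -1.6, 1.5]
gripper_width: 0.226
[0.6351146831627072, -0.18178088970602763, 0.11768012259149709] [-0.5483346180778277, 0.5485642145077445, -0.445923570502814, 0.44671984335707127] [ 0.41937141 -1.63114651  1.51529779] jaw yaw 11.761735051804521
```

View pics/w20.png

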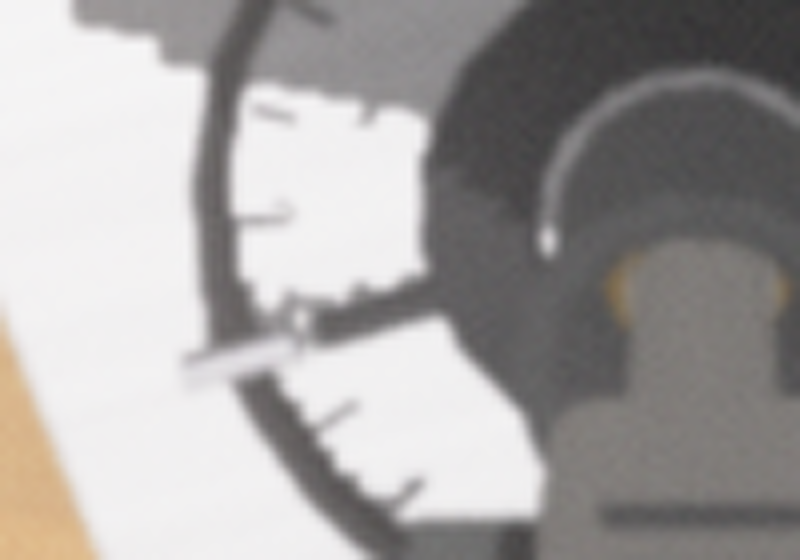

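```bash
python3 -m jog '{"offset":[[0.001,0.001,0],[0,0,0],[0,0,0]],"angular":[[0,0,-0.45],[0,0,0],[0,0,0]],"jaw":[10,10,10]}'
python3 - <<'E'
from h import *
s=manip.state();q=s["tool_rot"];print(s["tool_pos"].tolist(),q.tolist(),s["contact_force"],"jaw yaw",90-2*np.degrees(np.arctan2(abs(q[2]),abs(q[0]))))
E
python3 -m jog '{"offset":[[-0.003,-0.003,0],[-0.003,-0.003,0],[-0.001,-0.001,0],[0,0,0.04],[0,0,0.1],[0,0,0.2],[0,0,0.3],[0,0,0.3],[0,0,0.2],[0,0,0.15],[0,0,0.05],[0,0,0]],"angular":[[0,0,1],[0,0,1],[0,0,0.5],[0,0,0],[0,0,0],[0,0,0],[0,0,0],[0,0,0],[0,0,0],[0,0,0],[0,0,0],[0,0,0]],"jaw":[10,10,10,10,10,10,10,10,10,10,10,10]}'
python3 -m jog '{"offset":[[0.1,-0.2,0],[0.16,-0.3,0],[0.16,-0.3,0],[0.16,-0.3,0],[0.1,-0.2,0],[0,0,0],[0,0,0],[0,0,0]],"angular":[[0,0,0],[0,0,0],[0,0,0],[0,0,0],[0,0,0],[0,0,0],[0,0,0],[0,0,0]],"jaw":[10,10,10,10,10,10,10,10]}'
python3 - <<'E'
from meas import *
s=manip.state();s=dict(tool_pos=s["tool_pos"],tool_rot=s["tool_rot"]);print(s)
a=manip.grab_frame("wrist");cv2.imwrite("pics/w21r.png",a)
meas(a,s)
cv2.imwrite("pics/w21z.png",cv2.resize(a[60:130,180:260],None,fx=8,fy=8,interpolation=cv2.INTER_CUBIC))
E
```

```text
time: 25.75
tool_pos: [0.6351, -0.1816, 0.1175]
tool_rot: [-0.538, 0.538, -0.459, 0.46]
contact_force: [-0.7, -2.2, 0.8]
gripper_width: 0.228
[0.6351184437069071, -0.18161889076711202, 0.11754560388350187] [-0.5376122270497548, 0.5377338322280121, -0.4589340251692147, 0.4595595495101385] [-0.68331529 -2.22637076  0.82035383] jaw yaw 9.028376627264237
time: 26.95
tool_pos: [0.6347, -0.1816, 0.1847]
tool_rot: [0.593, -0.593, 0.385, -0.386]
contact_force: [-0.5, 1.0, -0.2]
gripper_width: 0.226
time: 27.75
tool_pos: [0.6683, -0.246, 0.184]
tool_rot: [0.593, -0.593, 0.386, -0.385]
contact_force: [-0.2, -0.8, -1.6]
gripper_width: 0.226
{'tool_pos': array([ 0.66834476, -0.24603289,  0.18400808]), 'tool_rot': array([ 0.59285698, -0.5927787 ,  0.38571144, -0.3851762 ])}
[ 0.63574504 -0.18346354] 0.04135710000745908 86 0.00012090721565161839
0.039 ptr -152.26 0.039 ptr -152.29 0.039 ptr -152.37 lug on ring -151.6 161.0 105.0
0.042 ptr -152.47 0.042 ptr -152.52 0.042 ptr -152.58 lug on ring -151.62 179.0 107.0
```

View pics/w21z.png

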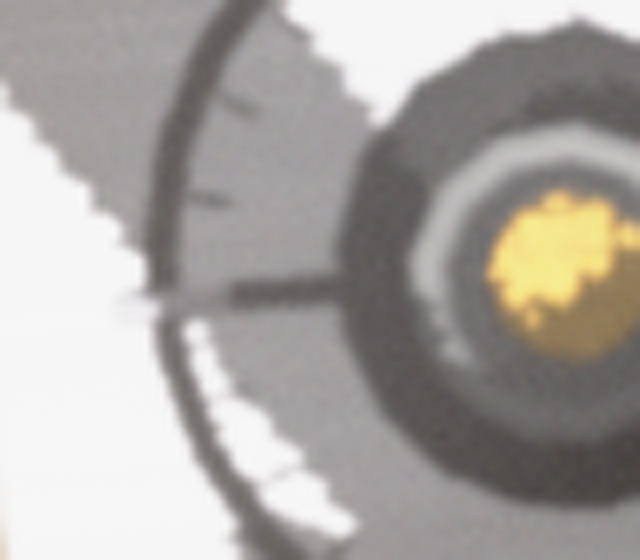

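```bash
python3 -m jog '{"offset":[[-0.1,0.25,0.05],[-0.25,0.6,0.05],[-0.35,0.86,0],[-0.4,0.97,0],[-0.4,0.97,0],[-0.4,0.97,0],[-0.4,0.97,0],[-0.4,0.97,0],[-0.4,0.97,0],[-0.35,0.86,0],[-0.2,0.5,0],[-0.05,0.13,0]],"angular":[[0,0,-0.4],[0,0,-0.4],[0,0,-0.4],[0,0,-0.4],[0,0,0],[0,0,0],[0,0,0],[0,0,0],[0,0,0],[0,0,0],[0,0,0],[0,0,0]],"jaw":[10,10,10,10,10,10,10,10,10,10,10,10]}'
python3 -m jog '{"offset":[[0,0,0],[0,0,0],[0,0,0]],"angular":[[0,0,0],[0,0,0],[0,0,0]],"jaw":[10,10,10]}'
python3 - <<'E'
from h import *
s=manip.state();q=s["tool_rot"];print(s["tool_pos"].tolist(),q.tolist(),"jaw yaw",90-2*np.degrees(np.arctan2(abs(q[2]),abs(q[0]))))
a=manip.grab_frame("wrist");cv2.imwrite("pics/w22r.png",a)
print(proj("wrist",(.4833,.2047,.05),s))
cv2.imwrite("pics/w22.png",cv2.resize(a[120:260,180:340],None,fx=4.5,fy=4.5,interpolation=cv2.INTER_CUBIC))
E
```

```text
time: 29.0
tool_pos: [0.4876, 0.1933, 0.1896]
tool_rot: [0.56, -0.559, 0.433, -0.433]
contact_force: [0.2, -0.4, -0.6]
gripper_width: 0.227
time: 29.3
tool_pos: [0.4897, 0.1896, 0.1893]
tool_rot: [-0.558, 0.558, -0.434, 0.434]
contact_force: [0.1, 0.6, -0.3]
gripper_width: 0.227
[0.48974454307147564, 0.18962947000346847, 0.1893207380843466] [-0.5579783951772234, 0.5580937120039996, -0.434169778558471, 0.4343824611140917] jaw yaw 14.22616134686696
[253.55930895 160.91010018]
```

View pics/w22.png

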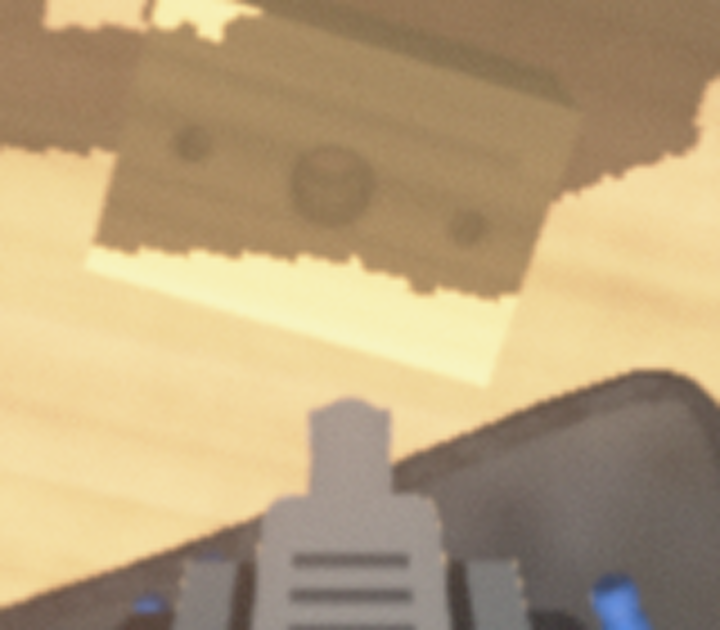

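```bash
python3 -m jog '{"offset":[[-0.05,0.12,0],[-0.07,0.15,0],[-0.032,0.066,-0.1],[0,0,-0.2],[0,0,-0.3],[0,0,-0.3],[0,0,-0.2],[0,0,-0.1],[0,0,0],[0,0,0],[0,0,0]],"angular":[[0,0,0],[0,0,0],[0,0,0],[0,0,0],[0,0,0],[0,0,0],[0,0,0],[0,0,0],[0,0,0],[0,0,0],[0,0,0]],"jaw":[10,10,10,10,10,10,10,10,10,10,10]}'
python3 - <<'E'
from h import *
s=manip.state();q=s["tool_rot"];print(s["tool_pos"].tolist(),q.tolist(),"jaw yaw",90-2*np.degrees(np.arctan2(abs(q[2]),abs(q[0]))))
a=manip.grab_frame("wrist");cv2.imwrite("pics/w23r.png",a)
print(proj("wrist",(.4833,.2047,.05),s))
E=lambda i:np.clip(255*(i/170.)**0.8,0,255).astype(np.uint8)
cv2.imwrite("pics/w23.png",cv2.resize(E(a[170:260,205:315]),None,fx=6.5,fy=6.5,interpolation=cv2.INTER_CUBIC))
E
```

```text
time: 30.45
tool_pos: [0.4822, 0.2077, 0.1302]
tool_rot: [0.559, -0.558, 0.434, -0.434]
contact_force: [0.8, 0.1, -0.5]
gripper_width: 0.223
[0.48224090291866534, 0.2076707045916967, 0.130198756636647] [0.5588431253047306, -0.5579243805166474, 0.43350105745055684, -0.4341561701899507] jaw yaw 14.397709034179783
[256.70434599 207.93095176]
```

View pics/w23.png

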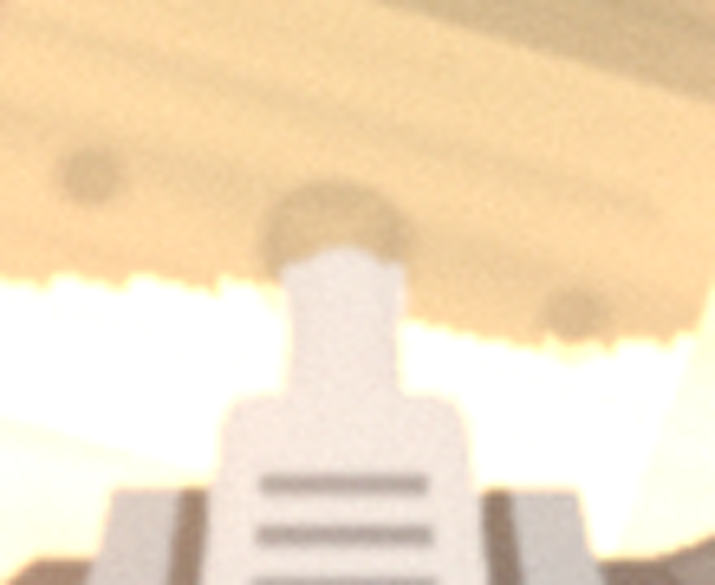

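Run:
```python
from h import *
s=manip.state();Rm=q2R(s["tool_rot"]);tz=s["tool_pos"][2]-.0666
X=lambda u,v,z:(Rm.T@(onz("wrist",(205+u/6.5,170+v/6.5),z,s)-s["tool_pos"])).round(4)
print("tip arc",X(342,249,tz+.006)+[.0055,0,0],"blade",X(342,270,tz)+[.0015,0,0])
h=[X(91,177,.05),X(575,311,.05)];print("hole mid",(h[0]+h[1])/2, np.linalg.norm(h[0]-h[1]),"top edge",X(336,180,.05)+[.0075,0,0])
```

```text
tip arc [0.0015 0.0606 0.0008] blade [0.002  0.0666 0.0008]
hole mid [0.00295 0.08025 0.0001 ] 0.053437252923405405 top edge [0.0032 0.0802 0.0002]
```

```bash
python3 -m jog '{"offset":[[-0.007,-0.029,0],[0,0,-0.1],[0,0,-0.1],[0,0,-0.1],[0,0,-0.1],[0,0,-0.07],[0,0,0],[0,0,0],[0,0,0]],"angular":[[0,0,0],[0,0,0],[0,0,0],[0,0,0],[0,0,0],[0,0,0],[0,0,0],[0,0,0],[0,0,0]],"jaw":[10,10,10,10,10,10,10,10,10]}'
python3 - <<'E'
from h import *
s=manip.state();print(s["tool_pos"],s["contact_force"],s["ft_torque"])
a=manip.grab_frame("wrist")
E=lambda i:np.clip(255*(i/170.)**0.8,0,255).astype(np.uint8)
cv2.imwrite("pics/w24.png",cv2.resize(E(a[170:270,205:315]),None,fx=6,fy=6,interpolation=cv2.INTER_CUBIC))
E
```

```text
time: 31.4
tool_pos: [0.4814, 0.2061, 0.106]
tool_rot: [0.558, -0.558, 0.434, -0.434]
contact_force: [-0.3, 0.6, -0.5]
gripper_width: 0.226
[0.48140568 0.20613391 0.10602566] [-0.30545358  0.57882031 -0.48844906] [ 0.01966525  0.0342935  -0.04947944]
```

View pics/w24.png

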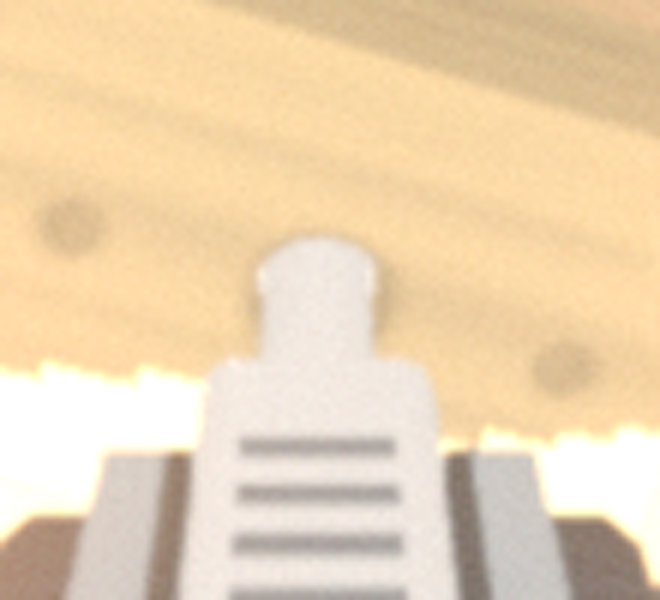

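```bash
python3 -m jog '{"offset":[[0.004,0,-0.1],[0,0,-0.12],[0,0,-0.12],[0,0,-0.1],[0,0,0],[0,0,0]],"angular":[[0,0,0],[0,0,0],[0,0,0],[0,0,0],[0,0,0],[0,0,0]],"jaw":[10,10,10,10,10,10]}'
python3 -m jog '{"offset":[[0,0,-0.08],[0,0,-0.06],[0,0,-0.04],[0,0,0],[0,0,0]],"angular":[[0,0,0],[0,0,0],[0,0,0],[0,0,0],[0,0,0]],"jaw":[10,10,10,10,10]}'
```

```text
time: 32.05
tool_pos: [0.4813, 0.206, 0.0835]
tool_rot: [-0.558, 0.559, -0.434, 0.434]
contact_force: [-0.1, 0.0, 0.1]
gripper_width: 0.228
time: 32.55
tool_pos: [0.4814, 0.2061, 0.0748]
tool_rot: [-0.558, 0.558, -0.434, 0.434]
contact_force: [0.5, 0.1, -0.5]
gripper_width: 0.224
```

```bash
python3 -m jog '{"offset":[[0,0,-0.03],[0,0,-0.02],[0,0,-0.02],[0,0,0],[0,0,0]],"angular":[[0,0,0],[0,0,0],[0,0,0],[0,0,0],[0,0,0]],"jaw":[10,10,10,10,10]}'
```

```text
time: 33.05
tool_pos: [0.4815, 0.2061, 0.0713]
tool_rot: [-0.558, 0.558, -0.434, 0.434]
contact_force: [0.8, -0.6, -0.1]
gripper_width: 0.225
```

```bash
python3 -m jog '{"offset":[[0,0,-0.02],[0,0,0],[0,0,0]],"angular":[[0,0,0],[0,0,0],[0,0,0]],"jaw":[10,10,10]}'
```

```text
time: 33.35
tool_pos: [0.4817, 0.2061, 0.0706]
tool_rot: [0.559, -0.558, 0.434, -0.434]
contact_force: [-1.1, -0.6, 1.5]
gripper_width: 0.228
```

```bash
python3 -m jog '{"offset":[[0,0,0],[0,0,0],[0,0,0],[0,0,0],[0,0,0],[0,0,0],[0,0,0],[0,0,0]],"angular":[[0,0,0],[0,0,0],[0,0,0],[0,0,0],[0,0,0],[0,0,0],[0,0,0],[0,0,0]],"jaw":[24,28,35,45,60,85,85,85]}'
python3 -m jog '{"offset":[[0,0,0.1],[0,0,0.3],[0,0,0.5],[0,0,0.6],[0,0,0.5],[0,0,0.3],[0,0,0.1],[0,0,0],[0,0,0]],"angular":[[0,0,0],[0,0,0],[0,0,0],[0,0,0],[0,0,0],[0,0,0],[0,0,0],[0,0,0],[0,0,0]],"jaw":[85,85,85,85,85,85,85,85,85]}'
python3 - <<'E'
from h import *
s=manip.state();print(s["tool_pos"])
a=manip.grab_frame("wrist");b=manip.grab_frame("side");c=manip.grab_frame("scene")
cv2.imwrite("pics/w25r.png",a)
g=lambda i,x,y,w,h,s:cv2.resize(i[y:y+h,x:x+w],None,fx=s,fy=s,interpolation=cv2.INTER_CUBIC)
cv2.imwrite("pics/c25.png",np.hstack([g(a,190,120,120,120,3),g(b,235,190,70,100,3.6)[:360],g(c,160,130,60,90,4)[:360]][:3]))
E
```

```text
time: 34.15
tool_pos: [0.4815, 0.2061, 0.0703]
tool_rot: [-0.558, 0.558, -0.434, 0.434]
contact_force: [0.3, 0.5, 0.5]
gripper_width: 0.994
time: 35.05
tool_pos: [0.4807, 0.2059, 0.1889]
tool_rot: [-0.558, 0.559, -0.434, 0.433]
contact_force: [0.2, -0.2, -0.4]
gripper_width: 0.995
[0.48072218 0.20585759 0.18890823]
```

View pics/c25.png

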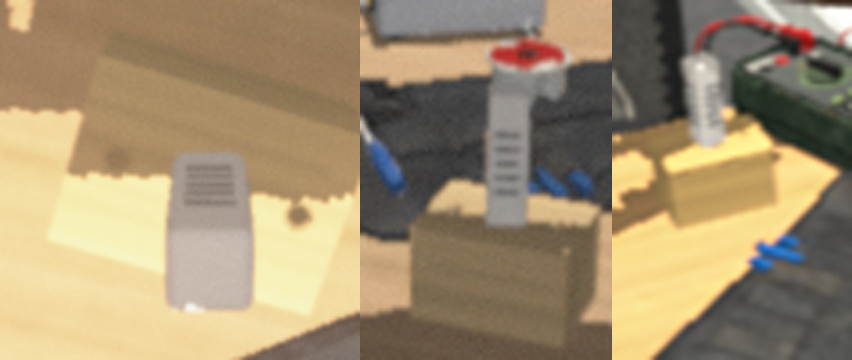

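Run:
```python
from h import *
c=manip.grab_frame("scene");a=cv2.imread("pics/scene0.png")
d=cv2.absdiff(a,c).max(2);d=cv2.medianBlur(d,3)
for n,(x,y,w,h) in dict(spool=(218,190,32,25),tape=(230,270,34,30),cell=(283,180,24,16),trim=(265,200,65,50)).items(): print(n,(d[y:y+h,x:x+w]>40).mean())
cv2.imwrite("pics/fin.png",c)
```

```text
spool 0.0
tape 0.0
cell 0.0
trim 0.003076923076923077
```

View pics/fin.png

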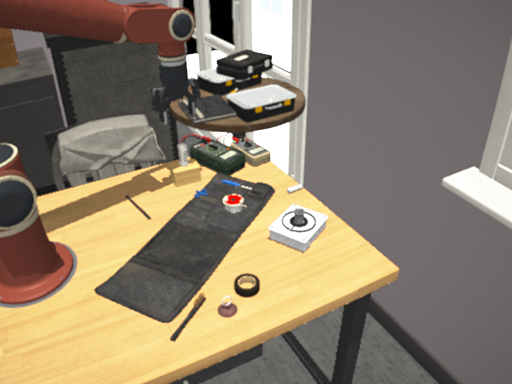

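The bystanders have not moved, the tool is standing in the block at pixel (183,155), and the gripper is clear above it.

```bash
python3 -c "
from plant import manip
print(manip.job_done())"
```

```text
the job is handed in; nothing more can be done
None
```

The trimmer is set, and the tool is back upright in its hole with the gripper open and clear of it. I handed the job in at about 35 s.

- **Finding the slot:** I felt down the sleeve in 1–2 mm steps. The blade touched down about 20 mm below the mouth. An 18° test turn didn't move the pointer, so I first took this for the screw's face. A 30° turn did move it, which showed the blade was already in the slot.
- **Forces:** the highest force I read while the tool was in the sleeve was about 5 N. I only read forces at the end of each move, so brief peaks in between would not show. The grip force sensor was noisy by about 1 N.
- **Setting the pointer:** the first setting stopped about 2° short of the lug, so I went back in and corrected it. With the tool withdrawn, the pointer measured −152.4° and the lug −151.6° to −152.2°. They agree to within about 1°. I did not measure the angle again after returning the tool.
- **Returning the tool:** it touched down at the same gripper height as when I picked it up (70.6 mm), with about 1.5 N. The pictures afterwards show it upright and flush on the block.
- **Other things:** comparing start and end pictures, the spool, tape and cell have not moved.

**Sideways offset:** the pictures put the tool's tip about 2 mm off the gripper's axis while held. I corrected for it by eye against the sleeve and the hole, but never found out whether it was a slight tilt in the grip or camera error. While searching I pushed sideways on the blade against the slot or sleeve wall, with up to about 3 N.

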